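Ratchet the pile clamp open and load it with sanding blocks

ROBOT

A 7-joint arm with a two-finger parallel gripper is mounted at the origin on a cart in front of the work surface, level with it; the furniture and walls round the work are solid. World frame = base frame: x ahead of the robot, y to its left, z up, the work surface at z = 0. Lengths are in m, angles in rad, forces in N, time in s.
With the tool pointing down it reaches from about 0.4 to 0.875 m from the base axis. Payload 19.3 kg.
Tool frame: the origin (TCP) lies at the very end of the fingers, on their centre line; the grasp point (between the pads) lies 19 mm behind it; z points along the fingers, y is the line along which they close (so a half turn about z gives the same grasp; the last joint's range is limited). The gripper opens to 85 mm and grips with 20 to 120 N. Pads are 22 mm wide; open, the fingers measure 114 mm over their backs; the gripper's body (76 mm by 85 mm) begins 54 mm behind the grasp point. The pads swing forward as they close: fully open they stand 13 mm farther back than shut.
Start: joints at [1.187, 0.521, -0.036, 1.599, 0.021, 1.021, -0.113], TCP at [0.193, -0.594, 0.231] pointing down, gripper open.
Joint ranges: [-2.91, 2.91], [-0.3, 2.13], [-1.5, 1.42], [0.17, 2.43], [-1.26, 4.41], [0.16, 1.93], [-2.52, 2.52]. Speed limits (rad/s): [1.89, 1.89, 2.39, 2.39, 3.01, 3.01, 3.01].

INTERFACE

Orientations are given as [roll, pitch, yaw] about the fixed x, y, z axes, in that order (R = Rz(yaw) Ry(pitch) Rx(roll)).
In Python, from workcell import monitor, optics, job_done gives the robot as it stands.
- The arm moves only by the shell command python3 -m handwheel 'ROWS' [FORCE]. ROWS is JSON, a list of rows, each an object of numbers: "dx", "dy", "dz": the shift along the tool's x, y, z in cm; "wx", "wy", "wz": the turn, a rotation vector about the tool's x, y, z in rad; "claw": the opening in per cent of the stroke, from 0 (shut) to 100 (fully open). A call has 1 to 8 rows; each row shifts and turns the commanded pose from where the row before left it, along the tool's axes as they then stand; what a row does not reach is not made up. A row lasts 1/8 s, in which the tool goes at most 62.5 mm and 10.7 degrees, less where a joint would pass 70% of its speed; a pose out of reach is approached as far as the arm can. A call with a gripper value outside its range is refused whole. The fingers move at their own pace and stop on an object; FORCE is the grip in N (left out, the last holds). Time passes only in rows, so rows that do not move let the fingers close. It gives the time, the measured TCP pose, the force, the opening and the grip force at its end, in the units of the state.
- monitor.observe(): the state, without advancing time (a new reading comes with each control period).
- optics.grab_frame(name): name is "scene" or "top"; returns a dict with "frame" (480x640x3 uint8, blue, green, red), "fovy" (degrees; the focal length in pixels is half the picture's height over the tangent of half this angle, whatever the lens; pixels are square), "cx", "cy" (the principal point, pixels), "R" (3x3) and "t" (3): a world point X has camera coordinates R X + t. Camera axes: x right, y down, z forward; pixel columns grow to the right and rows downward; lengths in m; the calibration is good to about 2 mm. A picture is of the moment at which its call begins. There is no depth.
- job_done(): hands the job in; it is judged then, once.
Trained networks look in the newest picture that a camera, given by its name, has taken for a name from the list of things; names that differ only in an ending like _2 or _b are one class to them, and where a whole thing is asked for, a point or a joint stands for the part that bears it (a point fixed in the world has none). Each returns a list of dicts, best first, with "p" (0 to 1); they miss things now and then, are a little off and sometimes report something else, mostly with a low value. They report only what shows in the picture. A call takes as long as a camera call.
- optics.masks_of(name, camera): "region" (480x640 bool, what is visible of it) and "rect" ([left, top, width, height] in pixels, round what is visible of it).
The state is a dict: "clock": time; "qpos": joint angles; "qd": joint speeds; "joint_efforts": joint torques, N m; "position": TCP position; "tool_rot": TCP orientation; "force": force on the tool from outside, world axes, zero at the start; "moment": the same for the moment, N m; "grip_width": finger opening in m; "finger_force": force on a finger pad.
Only numpy, scipy, OpenCV 4.12 (cv2) and the standard library are available. Lean on these libraries where they do the work, as an engineer would, in place of code of your own. Each camera call takes 0.05 s, during which the arm holds its last target. There are 200 camera calls.

TASK

Flip the red direction lever on the blue pile clamp to its loosening side, then swing the ratchet handle to and fro until the sliding jaw is fully open; move the jaw only with the handle, never by pushing it with the gripper. Then stack all the sanding blocks that lie on the bench in one square pile, flat and edges flush, in the middle of the clamp's black pad, lengthwise from jaw to jaw. Finish with the jaw still open and the lever flipped back to its tightening side, ready to close on the pile, and leave the mug and the bust undisturbed.

Things in the scene. Friction and masses are not known exactly. Their poses are not given: they have to be found in the camera images.
- clamp: Blue pile clamp fixed to the bench. Origin on the bench top, below the pad's middle; z up; y runs from the fixed jaw (face at y = -67 mm) to the sliding jaw and on to the 30 mm high ratchet housing; x points away from the robot. The bed is a flat plate 130 mm wide (x), its top and the inlaid pad 20 mm above the bench; both jaws are 56 mm wide, tops 46 mm above the bench.
- bed_center (a point): Middle of the top of the black pad (60 x 114 mm, flush with the bed, 20 mm above the bench), where the pile's middle belongs; axes as the clamp's.
- spindle_axis (a point): On the vertical axis of the spindle, 80 mm above the bench (just over the steel hex head); in the clamp's frame at x = 0, y = 155 mm. The housing spans x -96 to +54 mm, y 87 to 223 mm; two steel pins on it, 59 mm high, stop the handle.
- grip_center (a point): Middle of the upright black cylindrical grip (22 mm diameter, 60 to 110 mm above the bench, spins freely) at the end of the flat steel ratchet handle, 150 mm from the spindle axis. The bar is 18 mm wide (64 mm near the spindle), its top 59 mm above the bench.
- lever_tip (a point): Middle of the small upright red post (10 mm diameter, 62 to 84 mm above the bench) at the end of the red direction lever, 32 mm from the lever's pivot; the pivot is on the handle, 62 mm from the spindle axis towards the grip. A sideways push of 2 to 3 N on the post flips it; it stays where left.
- handle (a joint): Angle of the ratchet handle, rad, from -0.75 to +0.75 (blocked beyond), positive counter-clockwise from above; at 0 it points along the clamp's -x, towards the robot. It stays where left; swinging takes about 3 to 6 N at the grip.
- direction (a joint): Angle of the direction lever relative to the handle, rad, -0.42 to +0.42, positive counter-clockwise from above, 0 when it points along the handle. Fully at +0.42 is loosening: the handle drives the spindle counter-clockwise and slips back clockwise. Fully at -0.42 is tightening: the opposite. The ratchet has 18 teeth (0.35 rad each).
- jaw (a joint): Opening travel of the sliding jaw, m: 0 closed to 0.060 fully open (a hard stop, where the handle drives no farther); its face is at clamp y = 6 mm + travel, so at 0.060 the gap is 133 mm. It moves 11 mm per rad that the spindle is turned, out when counter-clockwise.
- block_a_center (a point): Sanding block, a wood block wrapped in abrasive paper, 60 (own x) x 114 (own y) x 26 mm (z), about 90 g, lying flat. It can be gripped across its 60 mm width. It may be absent. This point is its centre, half-way up; axes as the block's.
- block_b_center (a point): Sanding block, a wood block wrapped in abrasive paper, 60 (own x) x 114 (own y) x 26 mm (z), about 90 g, lying flat. It can be gripped across its 60 mm width. It may be absent. This point is its centre, half-way up; axes as the block's.
- block_c_center (a point): Sanding block, a wood block wrapped in abrasive paper, 60 (own x) x 114 (own y) x 26 mm (z), about 90 g, lying flat. It can be gripped across its 60 mm width. It may be absent. This point is its centre, half-way up; axes as the block's.
- block_d_center (a point): Sanding block, a wood block wrapped in abrasive paper, 60 (own x) x 114 (own y) x 26 mm (z), about 90 g, lying flat. It can be gripped across its 60 mm width. It may be absent. This point is its centre, half-way up; axes as the block's.
- mug: Bystander: red enamel mug, 101 x 134 x 140 mm, standing behind the blocks; origin at its foot.
- bust: Bystander: cream resin display bust, 99 x 140 x 203 mm, standing behind the work; origin at its foot.
- block_e_center (a point): Sanding block, a wood block wrapped in abrasive paper, 60 (own x) x 114 (own y) x 26 mm (z), about 90 g, lying flat. It can be gripped across its 60 mm width. It may be absent. This point is its centre, half-way up; axes as the block's.

How it is judged:
By the outcome, as a careful person would: the job done as asked, in the order asked, and still so for the second after the job is handed in, with the robot touching nothing.
Of block_a, block_b, block_c, block_d, block_e only 3 to 5 are there at a start; the rules pass over those that are not, and their reading is None.
At some moment in a run one of block_a, block_b, block_c, block_d, block_e may be knocked a few centimetres aside while the robot is not near it.
Once in a run the grip may slacken for a moment while it holds something.
It also fails if it takes over 210 s, if anything falls off the work surface, if the arm or the gripper's body presses on something with over 40 N, if the wrist force passes 120 N, or if a joint passes its speed limit or range.

## Working session

There is one attempt and no reset: what is moved stays moved. The work goes in short steps, Python scripts to look and compute and a shell command to move; the robot and the scene stay as the last step left them, time stands still between calls to the robot, and variables do not carry over. Pictures are saved under pics/ and viewed, at most 14 in all, crops included, and the job is handed in when it is done.

```bash
ls; mkdir -p pics
python3 - <<'E'
from workcell import monitor, optics
import cv2, numpy as np
s=monitor.observe()
for k,v in s.items(): print(k,np.round(v,3))
for n in ("scene","top"):
    f=optics.grab_frame(n); cv2.imwrite(f"pics/{n}0.png",f["frame"]); print(n,f["fovy"],f["cx"],f["cy"],np.round(f["R"],4).tolist(),np.round(f["t"],4))
    for c in ("clamp","block_a_center","lever_tip","grip_center","mug","bust","handle","jaw","direction"):
        for d in optics.masks_of(c,n): print(n,c,round(d["p"],2),d["rect"])
E
```

```text
pics
clock 0.0
qpos [ 1.187  0.522 -0.036  1.6    0.021  1.021 -0.113]
qd [ 0.     0.    -0.002  0.001 -0.    -0.001 -0.   ]
joint_efforts [ 1.0000e-03 -9.2711e+01  1.9800e+00 -3.6995e+01  1.8000e-02  8.0000e-03
 -0.0000e+00]
position [ 0.193 -0.594  0.231]
tool_rot [-3.14   0.     0.314]
force [0.252 0.199 0.07 ]
moment [-0.007  0.009 -0.064]
finger_force 0.0
grip_width 0.086
scene 43.00082429389221 326.52098725795474 238.31957987752463 [[-0.6286, -0.7777, 0.0007], [-0.5699, 0.4599, -0.681], [0.5293, -0.4285, -0.7323]] [0.3327 0.413  0.9118]
scene clamp 0.84 [180.0, 244.2, 159.3, 138.3]
scene block_a_center 0.86 [337.6, 298.7, 70.1, 55.6]
scene block_a_center 0.59 [448.2, 217.5, 59.2, 47.1]
scene lever_tip 0.71 [244.2, 315.9, 19.5, 15.6]
scene lever_tip 0.34 [205.3, 301.6, 98.9, 46.8]
scene grip_center 0.79 [206.9, 300.1, 93.4, 50.1]
scene mug 0.83 [321.1, 137.2, 49.2, 56.3]
scene bust 0.92 [255.3, 116.8, 49.5, 100.8]
scene handle 0.57 [206.0, 301.2, 98.0, 45.8]
scene jaw 0.73 [253.6, 269.7, 33.2, 32.6]
scene direction 0.59 [175.9, 244.1, 162.4, 138.4]
scene direction 0.53 [246.6, 317.4, 16.9, 16.5]
top 53.28169091349213 320.05166788931393 235.25461784460038 [[-0.0237, -0.9997, -0.0086], [-0.985, 0.0248, -0.171], [0.1711, 0.0044, -0.9852]] [-0.033   0.6194  1.1635]
top clamp 0.77 [199.1, 215.8, 121.0, 90.5]
top block_a_center 0.68 [287.9, 301.9, 47.0, 24.2]
top block_a_center 0.67 [198.7, 215.4, 122.4, 91.3]
top block_a_center 0.16 [415.1, 293.3, 44.5, 23.9]
top grip_center 0.98 [211.8, 238.5, 46.3, 67.6]
top mug 0.94 [373.0, 149.7, 45.9, 59.4]
top bust 0.95 [318.9, 130.4, 38.7, 61.2]
top handle 0.67 [215.6, 238.3, 39.7, 64.5]
top jaw 0.55 [250.6, 233.7, 28.8, 22.6]
top jaw 0.48 [289.0, 301.8, 45.9, 24.5]
top direction 0.53 [226.3, 265.6, 13.1, 15.8]
```

View pics/scene0.png

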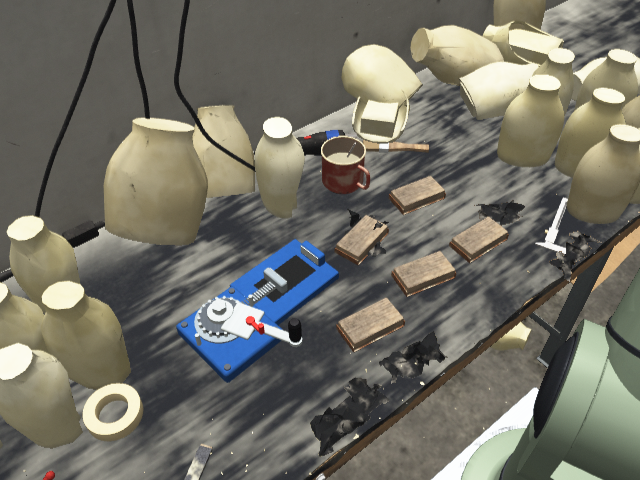

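View pics/top0.png

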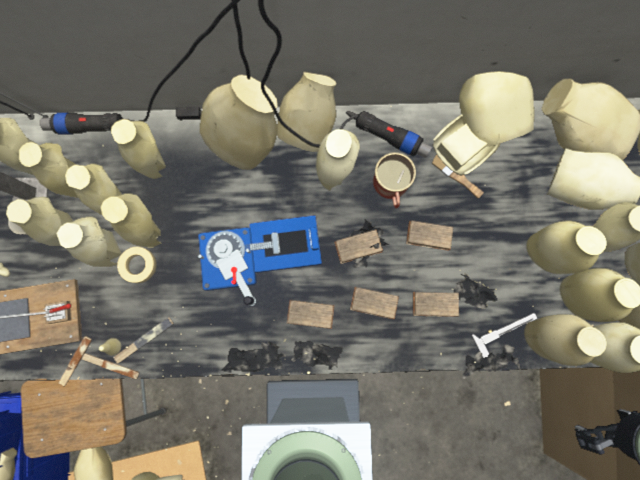

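The scene view shows five blocks at (369,324), (424,272), (480,239), (418,194) and (362,239). The clamp's handle reaches from its spindle at (219,310) to the grip at (294,328), and the red post is at (252,322). In the top view the blocks are at (311,314), (374,303), (436,304), (430,235) and (359,246), the grip is at (249,299) and the post at (234,270).

```bash
cat > h.py <<'E'
import numpy as np, cv2
from scipy.optimize import minimize, least_squares
from workcell import monitor, optics
def grab():
    C={}
    for n in ("scene","top"):
        f=optics.grab_frame(n); f["f"]=240/np.tan(np.radians(f["fovy"])/2); f["R"]=np.array(f["R"]);f["t"]=np.array(f["t"]); C[n]=f
    return C
def proj(f,X):
    c=np.atleast_2d(X)@f["R"].T+f["t"]
    return c[:,:2]/c[:,2:]*f["f"]+[f["cx"],f["cy"]]
def tri(C,px):  # px: {cam:(u,v)}
    A=[];b=[]
    for n,(u,v) in px.items():
        f=C[n]; a,c=(u-f["cx"])/f["f"],(v-f["cy"])/f["f"]
        for k,w in ((0,a),(1,c)):
            A.append(f["R"][k]-w*f["R"][2]); b.append(w*f["t"][2]-f["t"][k])
    return np.linalg.lstsq(np.array(A),np.array(b),rcond=None)[0]
def onz(f,uv,z):
    d=f["R"].T@np.array([(uv[0]-f["cx"])/f["f"],(uv[1]-f["cy"])/f["f"],1]); o=-f["R"].T@f["t"]
    return o+d*(z-o[2])/d[2]
def T(p,P):  # p=(x,y,z,yaw)
    c,s=np.cos(p[3]),np.sin(p[3]); P=np.atleast_2d(P)
    return np.c_[c*P[:,0]-s*P[:,1]+p[0], s*P[:,0]+c*P[:,1]+p[1], P[:,2]+p[2]]
BOX=np.array([[a,b,c] for a in(-.03,.03) for b in(-.057,.057) for c in(-.013,.013)])
E
cat > m.py <<'E'
from h import *
C=grab()
# networks for block masks
for n in C:
    for d in optics.masks_of("block_a_center",n): print(n,round(d["p"],2),[round(v) for v in d["rect"]],int(d["region"].sum()))
B={"a":((369,324),(311,314)),"b":((424,272),(374,303)),"c":((480,239),(436,304)),"d":((418,194),(430,235)),"e":((362,239),(359,246))}
for k,(u,v) in B.items(): print(k,np.round(tri(C,{"scene":u,"top":v}),4))
print("grip top",np.round(tri(C,{"scene":(295,325),"top":(249,299)}),3))
cv2.imwrite("pics/c1.png",cv2.resize(C["top"]["frame"][205:315,190:330],None,fx=5.7,fy=5.4,interpolation=cv2.INTER_CUBIC))
cv2.imwrite("pics/c2.png",cv2.resize(C["scene"]["frame"][235:385,170:345],None,fx=4,fy=4,interpolation=cv2.INTER_CUBIC))
E
python3 m.py
```

```text
scene 0.82 [338, 300, 70, 55] 1997
top 0.74 [289, 302, 47, 22] 1035
a [ 0.4231 -0.0186  0.0039]
b [ 0.4456 -0.1824  0.0116]
c [ 0.4389 -0.3426  0.0057]
d [ 0.6192 -0.3381  0.0073]
e [ 0.5955 -0.1498  0.0048]
grip top [0.46  0.126 0.091]
```

View pics/c1.png

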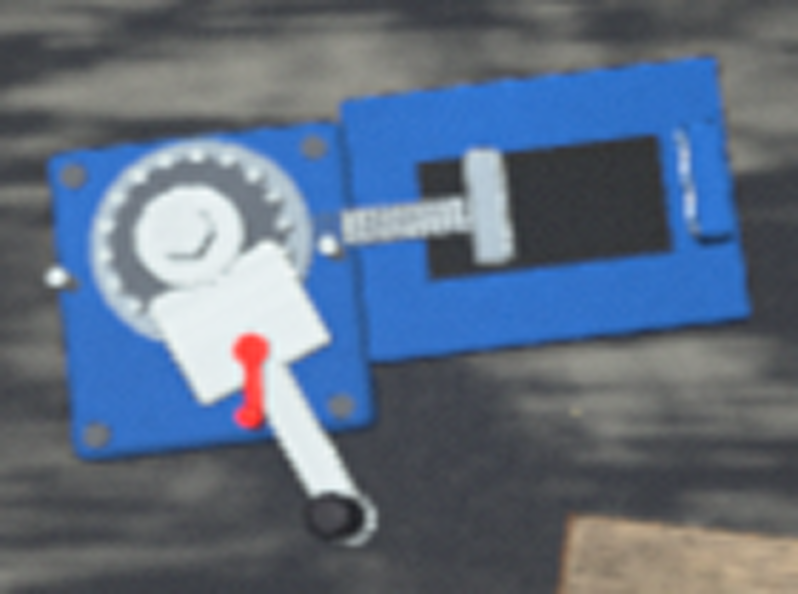

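View pics/c2.png

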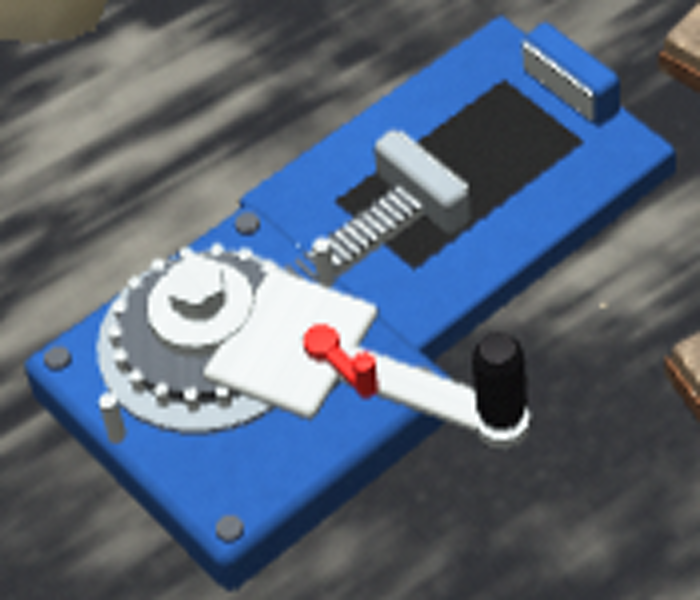

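The crops show the pad corners clearly: (656,136), (670,250), (416,163) and (430,280) in the top crop, and (505,82), (583,143), (337,203) and (413,268) in the scene crop. The grip top is at (335,516) and (499,345), and the post is on the clockwise, tightening side at (248,415) and (365,360).

```bash
cat >> h.py <<'E'
def hullmask(f,P):
    m=np.zeros((480*4,640*4),np.uint8); q=(proj(f,P)+.5)*4-.5
    cv2.fillConvexPoly(m,cv2.convexHull(np.round(q).astype(np.int32)),1); return cv2.resize(m.astype(np.float32),(640,480),interpolation=cv2.INTER_AREA)
def brown(f):
    lab=cv2.cvtColor(f["frame"],cv2.COLOR_BGR2LAB).astype(int)
    m=((lab[...,1]+lab[...,2]-256>11)).astype(np.uint8)
    return cv2.morphologyEx(cv2.morphologyEx(m,cv2.MORPH_OPEN,np.ones((3,3))),cv2.MORPH_CLOSE,np.ones((5,5)))
def fitbox(C,p0,z=None,P=BOX,cams=("scene","top")):
    M={}
    for n in cams:
        lab=brown(C[n]); near=cv2.dilate((hullmask(C[n],T(p0,P*1.25))>0).astype(np.uint8),np.ones((9,9)))
        k,L,st,_=cv2.connectedComponentsWithStats(lab*near)
        M[n]=(L==1+np.argmax(st[1:,4])).astype(np.float32)
    def cost(q):
        p=q if z is None else [q[0],q[1],z,q[2]]
        return sum(1-np.minimum(M[n],h).sum()/np.maximum(M[n],h).sum() for n in M for h in [hullmask(C[n],T(p,P))])
    x0=np.array(p0 if z is None else [p0[0],p0[1],p0[3]],float); best=None
    for dy in (-.25,0,.25):
        x=x0.copy(); x[-1]+=dy; s=np.vstack([x]+[x+d for d in np.diag([.008,.008]+([.006] if z is None else [])+[.12])])
        r=minimize(cost,x,method="Nelder-Mead",options=dict(initial_simplex=s,xatol=1e-4,fatol=1e-5,maxiter=250))
        if best is None or r.fun<best.fun: best=r
    q=best.x; p=q if z is None else np.array([q[0],q[1],z,q[2]])
    return p,best.fun,M
E
cat > m2.py <<'E'
from h import *
C=grab()
un={"top":lambda u:((u[0]+.5)/5.7-.5+190,(u[1]+.5)/5.4-.5+205),"scene":lambda u:((u[0]+.5)/4-.5+170,(u[1]+.5)/4-.5+235)}
K=[("top",(30,-57,20),(656,136)),("top",(-30,-57,20),(670,250)),("top",(30,57,20),(416,163)),("top",(-30,57,20),(430,280)),
("scene",(30,-57,20),(505,82)),("scene",(-30,-57,20),(583,143)),("scene",(30,57,20),(337,203)),("scene",(-30,57,20),(413,268))]
def res(p): return np.concatenate([proj(C[n],T(p,np.array(P)/1e3))[0]-un[n](u) for n,P,u in K])
r=least_squares(res,[.6,.05,0,.1]); p=r.x
print("clamp",np.round(p,4),np.round(r.fun.reshape(-1,2),1).tolist())
for name,a,b in (("griptop",(335,516),(499,345)),("post",(248,415),(365,360)),("pivot",(250,350),(321,342)),("fixedjaw",(0,0),(0,0))):
    if a[0]:
        X=tri(C,{"top":un["top"](a),"scene":un["scene"](b)}); d=X-p[:3]; c,s=np.cos(p[3]),np.sin(p[3])
        L=np.array([c*d[0]+s*d[1],-s*d[0]+c*d[1],d[2]]); print(name,np.round(X,4),"clamp",np.round(L,4), "r,ang",np.hypot(L[0],L[1]-.155),np.arctan2(-(L[1]-.155),-L[0]))
B={"a":(.42,-.02),"b":(.445,-.18),"c":(.44,-.34),"d":(.62,-.338),"e":(.595,-.15)}
for k,(x,y) in B.items():
    q,c,M=fitbox(C,(x,y,.013,0.)); print(k,np.round(q,4),round(c,3), {n:int(m.sum()) for n,m in M.items()})
    q,c,M=fitbox(C,(x,y,.013,0.),z=.013); print(k,np.round(q,4),round(c,3))
E
python3 m2.py
```

```text
clamp [ 0.6068  0.0438 -0.0061  0.0997] [[0.8, -0.6], [1.0, 0.7], [-0.2, -0.3], [-0.3, 0.6], [-0.3, -0.7], [0.5, 0.1], [-1.2, -0.2], [0.0, 1.1]]
griptop [0.4575 0.1265 0.1053] clamp [-0.1403  0.0971  0.1113] r,ang 0.15181331883672955 0.39154907140624784
post [0.5039 0.1669 0.0796] clamp [-0.0902  0.1327  0.0856] r,ang 0.09294807826615478 0.2425600971396134
pivot [0.5356 0.17   0.0606] clamp [-0.0583  0.1326  0.0667] r,ang 0.06248946278903399 0.3666058936674713
a [ 0.4221 -0.0183  0.0066 -0.1466] 0.226 {'scene': 1793, 'top': 1059}
a [ 0.4218 -0.018   0.013  -0.1334] 0.247
b [ 0.4466 -0.1816  0.0086 -0.2309] 0.226 {'scene': 1525, 'top': 1066}
b [ 0.4459 -0.1813  0.013  -0.2309] 0.241
c [ 0.4403 -0.34    0.0073 -0.0314] 0.257 {'scene': 1291, 'top': 1072}
c [ 0.4386 -0.3378  0.013  -0.0345] 0.267
d [ 0.6192 -0.3356  0.0061 -0.1782] 0.302 {'scene': 1054, 'top': 1058}
d [ 0.6178 -0.3334  0.013  -0.1811] 0.317
e [ 0.5953 -0.1476  0.0051  0.2558] 0.288 {'scene': 1236, 'top': 1008}
e [ 0.5935 -0.1459  0.013   0.2456] 0.299
```

```bash
cat >> h.py <<'E'
def go(x,y,z,yaw=None,src=None):
    "print per-leg tool-frame shift (cm) from src (x,y,z,yaw) or now to target, at the current yaw, then turn"
    s=monitor.observe(); P=np.array(s["position"]) if src is None else np.array(src[:3]); w=s["tool_rot"][2] if src is None else src[3]
    d=(np.array([x,y,z])-P)*100; c,sn=np.cos(w),np.sin(w)
    t=np.array([c*d[0]+sn*d[1], sn*d[0]-c*d[1], -d[2]])
    y2=w if yaw is None else yaw
    k=(w-y2+np.pi)%(2*np.pi)-np.pi
    if abs(k)>np.pi/2 and yaw is not None: k-=np.sign(k)*np.pi
    n=int(np.ceil(max(np.linalg.norm(t)/5.5,abs(k)/.17,1)))
    print("total",np.round(t,2),"wz",round(k,3),"rows",n,"each",np.round(t/n,2)); return (x,y,z,w-k)
E
cat > m3.py <<'E'
import re
src=open('m2.py').read().split('for name,a,b')[0]
exec(src)
r=least_squares(lambda q:res([q[0],q[1],0,q[2]]),[.6,.05,.1]); print("clamp z0",np.round(r.x,4),np.abs(r.fun).max())
p=np.array([r.x[0],r.x[1],0,r.x[2]])
for n in C:
    rr=least_squares(lambda q:np.concatenate([proj(C[n],T([q[0],q[1],0,q[2]],np.array(P)/1e3))[0]-un[n](u) for m,P,u in K if m==n]),[.6,.05,.1]); print(n,np.round(rr.x,4),np.abs(rr.fun).max())
S=T(p,[0,.155,.08])[0]; print("spindle",S)
for nm,X in (("grip",T(p,[-.15*np.cos(.387),.155-.15*np.sin(.387),.085])),):
    print(nm,X)
a=p[3]+.387; hd=-np.array([np.cos(a),np.sin(a)]); ty=np.array([np.sin(a),-np.cos(a)])
post=S[:2]+hd*.0912-ty*.013; print("post",post,"yaw",a)
st=post-ty*.034; print("start",st)
s1=go(.5,-.3,.23); s2=go(st[0],st[1],.16,a,s1)
E
python3 m3.py
```

```text
clamp [ 0.6068  0.0438 -0.0061  0.0997] [[0.8, -0.6], [1.0, 0.7], [-0.2, -0.3], [-0.3, 0.6], [-0.3, -0.7], [0.5, 0.1], [-1.2, -0.2], [0.0, 1.1]]
clamp z0 [0.6043 0.0451 0.1005] 1.688720086578087
scene [0.6025 0.046  0.0994] 1.1787800854640977
top [0.6062 0.0442 0.1013] 0.8022966715155917
spindle [0.58872815 0.19929036 0.08      ]
grip [[0.45620394 0.12902418 0.085     ]]
post [0.5020637  0.16805395] yaw 0.4875255593585806
start [0.4861367  0.19809277]
total [ 38.3  -18.53   0.13] wz 0.0 rows 8 each [ 4.79 -2.32  0.02]
total [ 14.05 -47.81   7.  ] wz -0.174 rows 10 each [ 1.41 -4.78  0.7 ]
```

```bash
python3 -m handwheel '[{"dx":4.8,"dy":-2.3,"claw":0},{"dx":4.8,"dy":-2.3,"claw":0},{"dx":4.8,"dy":-2.3,"claw":0},{"dx":4.8,"dy":-2.3,"claw":0},{"dx":4.8,"dy":-2.3,"claw":0},{"dx":4.8,"dy":-2.3,"claw":0},{"dx":4.8,"dy":-2.3,"claw":0},{"dx":4.8,"dy":-2.3,"claw":0}]' 40
python3 -m handwheel '[{"dx":1.8,"dy":-6,"dz":0.8},{"dx":1.8,"dy":-6,"dz":0.9},{"dx":1.8,"dy":-6,"dz":0.9},{"dx":1.8,"dy":-6,"dz":0.9},{"dx":1.8,"dy":-6,"dz":0.9},{"dx":1.7,"dy":-6,"dz":0.9},{"dx":1.7,"dy":-6,"dz":0.9},{"dx":1.7,"dy":-5.8,"dz":0.8}]'
python3 -m handwheel '[{"wz":-0.087},{"wz":-0.087},{}]'
python3 - <<'E'
from h import *
print(monitor.observe()["grip_width"])
go(.486,.198,.072,.4875)
E
```

```text
0.08542149531834496
total [ 52.34 -66.33  15.93] wz -0.174 rows 16 each [ 3.27 -4.15  1.  ]schema error: expected keys dx, dy, dz, wx, wy, wz, claw
schema error: expected keys dx, dy, dz, wx, wy, wz, claw
schema error: expected keys dx, dy, dz, wx, wy, wz, claw
```

```bash
python3 -m handwheel '[{"dx":4.8,"dy":-2.3,"dz":0,"wx":0,"wy":0,"wz":0,"claw":0},{"dx":4.8,"dy":-2.3,"dz":0,"wx":0,"wy":0,"wz":0,"claw":0},{"dx":4.8,"dy":-2.3,"dz":0,"wx":0,"wy":0,"wz":0,"claw":0},{"dx":4.8,"dy":-2.3,"dz":0,"wx":0,"wy":0,"wz":0,"claw":0},{"dx":4.8,"dy":-2.3,"dz":0,"wx":0,"wy":0,"wz":0,"claw":0},{"dx":4.8,"dy":-2.3,"dz":0,"wx":0,"wy":0,"wz":0,"claw":0},{"dx":4.8,"dy":-2.3,"dz":0,"wx":0,"wy":0,"wz":0,"claw":0},{"dx":4.8,"dy":-2.3,"dz":0,"wx":0,"wy":0,"wz":0,"claw":0}]' 40
python3 -m handwheel '[{"dx":1.8,"dy":-6,"dz":0.8,"wx":0,"wy":0,"wz":0,"claw":0},{"dx":1.8,"dy":-6,"dz":0.9,"wx":0,"wy":0,"wz":0,"claw":0},{"dx":1.8,"dy":-6,"dz":0.9,"wx":0,"wy":0,"wz":0,"claw":0},{"dx":1.8,"dy":-6,"dz":0.9,"wx":0,"wy":0,"wz":0,"claw":0},{"dx":1.8,"dy":-6,"dz":0.9,"wx":0,"wy":0,"wz":0,"claw":0},{"dx":1.7,"dy":-6,"dz":0.9,"wx":0,"wy":0,"wz":0,"claw":0},{"dx":1.7,"dy":-6,"dz":0.9,"wx":0,"wy":0,"wz":0,"claw":0},{"dx":1.7,"dy":-5.8,"dz":0.8,"wx":0,"wy":0,"wz":0,"claw":0}]'
python3 -m handwheel '[{"dx":0,"dy":0,"dz":0,"wx":0,"wy":0,"wz":-0.087,"claw":0},{"dx":0,"dy":0,"dz":0,"wx":0,"wy":0,"wz":-0.087,"claw":0},{"dx":0,"dy":0,"dz":0,"wx":0,"wy":0,"wz":0,"claw":0}]'
python3 - <<'E'
from h import *
print(monitor.observe()["grip_width"])
go(.486,.198,.072,.4875)
E
```

```text
clock: 2.4
position: [0.5025, -0.2997, 0.2315]
tool_rot: [3.141, -0.0, 0.314]
force: [0.7, -1.4, 0.0]
grip_width: 0.0
finger_force: 0.0
clock: 3.4
position: [0.4879, 0.1945, 0.1619]
tool_rot: [3.142, -0.0, 0.314]
force: [1.0, -1.4, -0.0]
grip_width: 0.0003
finger_force: 0.0
clock: 3.78
position: [0.4881, 0.1925, 0.162]
tool_rot: [-3.141, -0.0, 0.487]
force: [-0.5, -0.7, 0.5]
grip_width: 0.0
finger_force: 0.0
4.96061516990545e-05
total [ 0.07 -0.59  9.  ] wz -0.0 rows 2 each [ 0.04 -0.29  4.5 ]
```

```bash
python3 -m handwheel '[{"dx":0,"dy":-0.6,"dz":3,"wx":0,"wy":0,"wz":0,"claw":0},{"dx":0,"dy":0,"dz":3,"wx":0,"wy":0,"wz":0,"claw":0},{"dx":0,"dy":0,"dz":3,"wx":0,"wy":0,"wz":0,"claw":0},{"dx":0,"dy":0,"dz":0,"wx":0,"wy":0,"wz":0,"claw":0}]'
python3 - <<'E'
from h import *
C=grab()
a=C["top"]["frame"][220:310,190:290];b=C["scene"]["frame"][270:360,195:315]
cv2.imwrite("pics/c3.png",np.hstack([cv2.resize(a,(400,360),interpolation=3),cv2.resize(b,(400,300),interpolation=3).repeat(1,0) if 0 else cv2.copyMakeBorder(cv2.resize(b,(400,300),interpolation=3),0,60,0,0,0)]))
P=np.array(monitor.observe()["position"])
for n in C: print(n,proj(C[n],P))
E
```

```text
clock: 4.28
position: [0.4843, 0.1972, 0.0707]
tool_rot: [-3.142, 0.003, 0.486]
force: [-1.2, 0.2, 0.2]
grip_width: 0.0002
finger_force: 0.0
scene [[251.85307148 343.37712614]]
top [[221.18382077 289.62118574]]
```

View pics/c3.png

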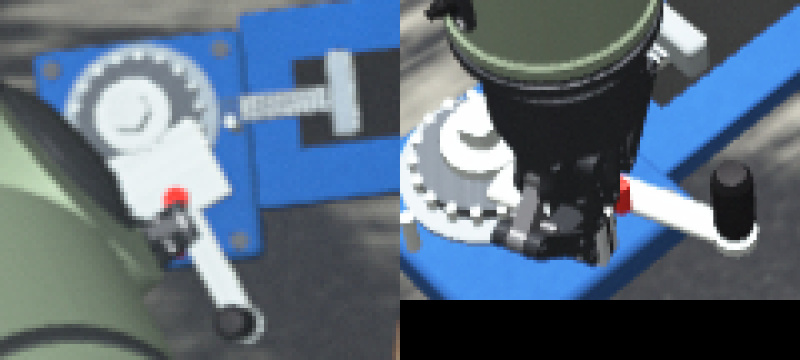

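The top crop shows the closed fingers at (170,230), just on the clockwise side of the red lever and clear of the bar. I push the post next.

```bash
python3 -m handwheel '[{"dx":0,"dy":0.7,"dz":0,"wx":0,"wy":0,"wz":0,"claw":0},{"dx":0,"dy":0.7,"dz":0,"wx":0,"wy":0,"wz":0,"claw":0},{"dx":0,"dy":0.7,"dz":0,"wx":0,"wy":0,"wz":0,"claw":0},{"dx":0,"dy":0.6,"dz":0,"wx":0,"wy":0,"wz":0,"claw":0},{"dx":0,"dy":0.4,"dz":0,"wx":0,"wy":0,"wz":0,"claw":0}]'
for i in 1 2 ; do :; done
python3 -m handwheel '[{"dx":0,"dy":0.4,"dz":0,"wx":0,"wy":0,"wz":0,"claw":0},{"dx":0,"dy":0,"dz":0,"wx":0,"wy":0,"wz":0,"claw":0}]'
python3 -m handwheel '[{"dx":0,"dy":0.3,"dz":0,"wx":0,"wy":0,"wz":0,"claw":0},{"dx":0,"dy":0,"dz":0,"wx":0,"wy":0,"wz":0,"claw":0}]'
```

```text
clock: 5.0
position: [0.4999, 0.17, 0.072]
tool_rot: [-3.141, 0.0, 0.487]
force: [-3.2, 1.4, 0.5]
grip_width: -0.0001
finger_force: 1.2
clock: 5.25
position: [0.5018, 0.1666, 0.0719]
tool_rot: [3.142, 0.0, 0.487]
force: [-1.1, 1.4, -0.5]
grip_width: 0.0
finger_force: 0.4
clock: 5.5
position: [0.5033, 0.1642, 0.072]
tool_rot: [3.142, -0.0, 0.488]
force: [-0.6, 0.0, -0.5]
grip_width: 0.0001
finger_force: 0.4
```

```bash
python3 -m handwheel '[{"dx":0,"dy":0.3,"dz":0,"wx":0,"wy":0,"wz":0,"claw":0},{"dx":0,"dy":0,"dz":0,"wx":0,"wy":0,"wz":0,"claw":0}]'
python3 -m handwheel '[{"dx":0,"dy":0.3,"dz":0,"wx":0,"wy":0,"wz":0,"claw":0},{"dx":0,"dy":0,"dz":0,"wx":0,"wy":0,"wz":0,"claw":0}]'
python3 - <<'E'
from h import *
C=grab()
a=C["top"]["frame"][220:310,190:290];b=C["scene"]["frame"][270:360,195:315]
cv2.imwrite("pics/c4.png",np.hstack([cv2.resize(a,(400,360),interpolation=3),cv2.copyMakeBorder(cv2.resize(b,(400,300),interpolation=3),0,60,0,0,0)]))
E
```

```text
clock: 5.75
position: [0.5048, 0.1615, 0.072]
tool_rot: [3.142, -0.0, 0.488]
force: [-0.6, 1.3, 0.5]
grip_width: 0.0001
finger_force: 0.7
clock: 6.0
position: [0.5061, 0.159, 0.072]
tool_rot: [-3.141, -0.0, 0.488]
force: [0.3, 4.3, -0.1]
grip_width: 0.0
finger_force: 1.5
```

View pics/c4.png

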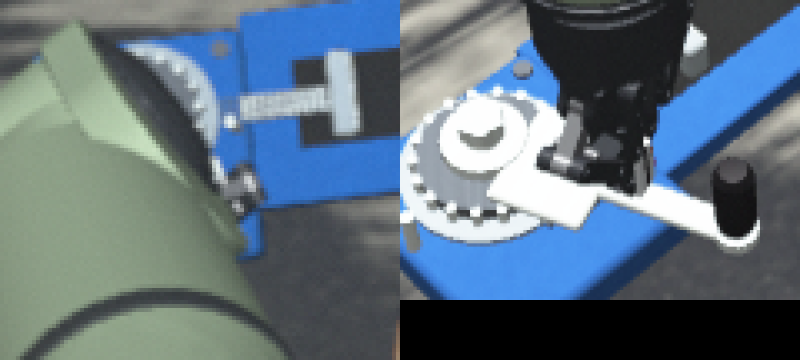

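The scene crop shows the fingers past the bar's middle with the handle unmoved. A force rise to 4.3 N suggests the lever is at its stop, so I nudge, rise and check.

```bash
python3 -m handwheel '[{"dx":0,"dy":0.2,"dz":0,"wx":0,"wy":0,"wz":0,"claw":0},{"dx":0,"dy":0,"dz":0,"wx":0,"wy":0,"wz":0,"claw":0}]'
python3 -m handwheel '[{"dx":0,"dy":-0.6,"dz":0,"wx":0,"wy":0,"wz":0,"claw":0},{"dx":0,"dy":0,"dz":-5,"wx":0,"wy":0,"wz":0,"claw":40},{"dx":0,"dy":3,"dz":-5,"wx":0,"wy":0,"wz":0,"claw":40},{"dx":0,"dy":6,"dz":0,"wx":0,"wy":0,"wz":0,"claw":40},{"dx":0,"dy":6,"dz":0,"wx":0,"wy":0,"wz":0,"claw":40},{"dx":0,"dy":6,"dz":0,"wx":0,"wy":0,"wz":0,"claw":40},{"dx":0,"dy":0,"dz":0,"wx":0,"wy":0,"wz":0,"claw":40},{"dx":0,"dy":0,"dz":0,"wx":0,"wy":0,"wz":0,"claw":40}]'
python3 - <<'E'
from h import *
C=grab()
a=C["top"]["frame"][220:310,190:290];b=C["scene"]["frame"][270:360,195:315]
cv2.imwrite("pics/c5.png",np.hstack([cv2.resize(a,(400,360),interpolation=3),cv2.copyMakeBorder(cv2.resize(b,(400,300),interpolation=3),0,60,0,0,0)]))
E
```

```text
clock: 6.35
position: [0.5069, 0.1572, 0.072]
tool_rot: [-3.142, -0.0, 0.488]
force: [0.9, 4.7, 0.6]
grip_width: -0.0002
finger_force: 1.9
clock: 7.35
position: [0.6019, -0.0228, 0.1717]
tool_rot: [-3.141, 0.001, 0.487]
force: [0.6, -0.3, 0.8]
grip_width: 0.0341
finger_force: 0.0
```

View pics/c5.png

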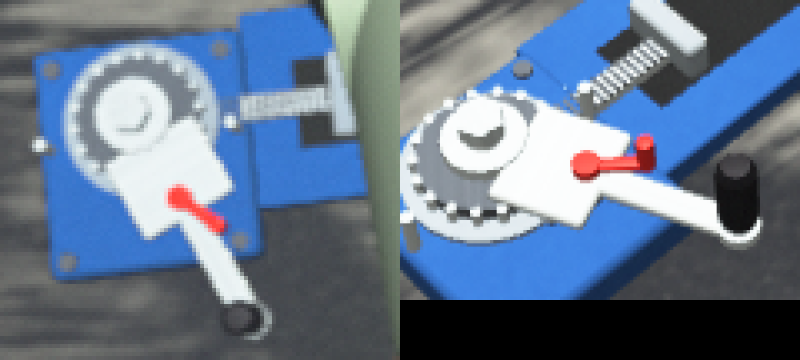

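The crops show the red lever now on the counter-clockwise side, with its pivot at (180,197) and post at (221,224). That is about +0.49 rad apparent, mirroring the −0.48 before, so it is fully flipped. Next I move to the grip.

Run:
```python
from h import *
go(.4562,.1290,.172,.4875); go(.4562,.1290,.068)
```

```text
total [ -5.78 -20.16  -0.  ] wz 0.002 rows 4 each [-1.44 -5.04 -0.  ]
total [ -5.78 -20.16  10.4 ] wz 0.0 rows 5 each [-1.16 -4.03  2.08]
```

```bash
python3 -m handwheel '[{"dx":-1.4,"dy":-5.1,"dz":0,"wx":0,"wy":0,"wz":0,"claw":50},{"dx":-1.4,"dy":-5.1,"dz":0,"wx":0,"wy":0,"wz":0,"claw":50},{"dx":-1.5,"dy":-5,"dz":0,"wx":0,"wy":0,"wz":0,"claw":50},{"dx":-1.5,"dy":-5,"dz":0,"wx":0,"wy":0,"wz":0,"claw":50},{"dx":0,"dy":0,"dz":3.4,"wx":0,"wy":0,"wz":0,"claw":50},{"dx":0,"dy":0,"dz":3.5,"wx":0,"wy":0,"wz":0,"claw":50},{"dx":0,"dy":0,"dz":3.5,"wx":0,"wy":0,"wz":0,"claw":50},{"dx":0,"dy":0,"dz":0,"wx":0,"wy":0,"wz":0,"claw":50}]'
python3 -m handwheel '[{"dx":0,"dy":0,"dz":0,"wx":0,"wy":0,"wz":0,"claw":10},{"dx":0,"dy":0,"dz":0,"wx":0,"wy":0,"wz":0,"claw":10},{"dx":0,"dy":0,"dz":0,"wx":0,"wy":0,"wz":0,"claw":10},{"dx":0,"dy":0,"dz":0,"wx":0,"wy":0,"wz":0,"claw":10}]' 20
python3 - <<'E'
from h import *
C=grab()
a=C["top"]["frame"][220:310,190:290];b=C["scene"]["frame"][270:360,195:315]
cv2.imwrite("pics/c6.png",np.hstack([cv2.resize(a,(400,360),interpolation=3),cv2.copyMakeBorder(cv2.resize(b,(400,300),interpolation=3),0,60,0,0,0)]))
E
```

```text
clock: 8.45
position: [0.4548, 0.1287, 0.0667]
tool_rot: [-3.141, 0.004, 0.49]
force: [0.2, 0.8, 0.9]
grip_width: 0.0425
finger_force: 0.0
clock: 8.95
position: [0.457, 0.1285, 0.0691]
tool_rot: [3.141, -0.002, 0.488]
force: [-2.1, 0.3, 11.4]
grip_width: 0.0211
finger_force: 23.1
```

View pics/c6.png

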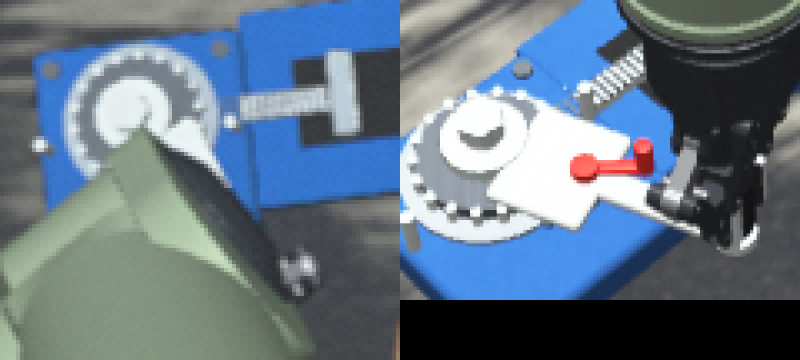

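The fingers are around the grip (opening 21 mm), and an 11 N upward force suggests the tips touch the bar. I slacken to a loose cage, rise 6 mm, and swing clockwise.

```bash
python3 -m handwheel '[{"dx":0,"dy":0,"dz":0,"wx":0,"wy":0,"wz":0,"claw":32},{"dx":0,"dy":0,"dz":0,"wx":0,"wy":0,"wz":0,"claw":32},{"dx":0,"dy":0,"dz":-0.6,"wx":0,"wy":0,"wz":0,"claw":32},{"dx":0.17,"dy":-2.24,"dz":0,"wx":0,"wy":0,"wz":0.15,"claw":32},{"dx":0.17,"dy":-2.24,"dz":0,"wx":0,"wy":0,"wz":0.15,"claw":32},{"dx":0,"dy":0,"dz":0,"wx":0,"wy":0,"wz":0,"claw":32}]'
python3 -m handwheel '[{"dx":0.17,"dy":-2.24,"dz":0,"wx":0,"wy":0,"wz":0.15,"claw":32},{"dx":0.17,"dy":-2.24,"dz":0,"wx":0,"wy":0,"wz":0.15,"claw":32},{"dx":0.17,"dy":-2.24,"dz":0,"wx":0,"wy":0,"wz":0.15,"claw":32},{"dx":0.17,"dy":-2.24,"dz":0,"wx":0,"wy":0,"wz":0.15,"claw":32},{"dx":0.17,"dy":-2.24,"dz":0,"wx":0,"wy":0,"wz":0.15,"claw":32},{"dx":0,"dy":0,"dz":0,"wx":0,"wy":0,"wz":0,"claw":32}]'
python3 -m handwheel '[{"dx":0.04,"dy":-1.05,"dz":0,"wx":0,"wy":0,"wz":0.07,"claw":32},{"dx":0,"dy":0,"dz":0,"wx":0,"wy":0,"wz":0,"claw":32}]'
cat > st.py <<'E'
from h import *
P=monitor.observe(); x,y=P["position"][:2]; S=np.array([.5887,.1993]); d=np.array([x,y])-S
print("r",np.hypot(*d),"handle",np.arctan2(-d[1],-d[0])-.1005,"yaw-.1005",P["tool_rot"][2]-.1005)
E
python3 st.py
```

```text
clock: 9.8
position: [0.4415, 0.1718, 0.0744]
tool_rot: [-3.141, -0.0, 0.191]
force: [-0.6, 0.1, -0.2]
grip_width: 0.0272
finger_force: 0.0
clock: 10.55
position: [0.4623, 0.2792, 0.0738]
tool_rot: [3.141, -0.001, -0.557]
force: [-1.0, -0.7, -0.3]
grip_width: 0.0273
finger_force: 0.0
clock: 10.8
position: [0.468, 0.2858, 0.0736]
tool_rot: [3.14, 0.0, -0.628]
force: [0.0, 0.2, -0.5]
grip_width: 0.0271
finger_force: 0.0
r 0.14855194719006176 handle -0.7223449550012282 yaw-.1005 -0.7285960354774141
```

Run:
```python
from h import *
C=grab()
a=C["top"]["frame"][200:320,170:330];b=C["scene"]["frame"][240:390,175:345]
cv2.imwrite("pics/c7.png",np.hstack([cv2.resize(a,(400,300),interpolation=3),cv2.resize(b,(340,300),interpolation=3)]))
```

```text
(no output)
```

View pics/c7.png

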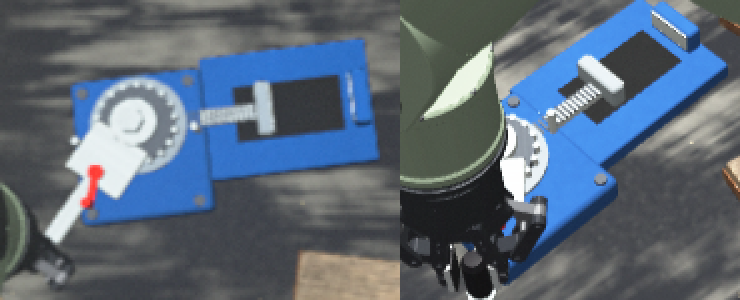

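The crops show the handle swung to about −0.72 with the grip in the fingers at (55,265) and the jaw unmoved. Now the driving stroke.

```bash
cat > jaw.py <<'E'
from h import *
C=grab(); p=np.array([.6062,.0442,0,.1013])
for d in optics.masks_of("jaw","top")[:2]:
    m=d["region"]; v,u=np.nonzero(m); X=onz(C["top"],(u.mean(),v.mean()),.046)-p[:3]
    print("jaw mask",round(d["p"],2),d["rect"],"clamp x,y",np.round([np.cos(p[3])*X[0]+np.sin(p[3])*X[1],-np.sin(p[3])*X[0]+np.cos(p[3])*X[1]],4))
E
python3 jaw.py
python3 -m handwheel '[{"dx":0.19,"dy":2.39,"dz":0,"wx":0,"wy":0,"wz":-0.16,"claw":32},{"dx":0.19,"dy":2.39,"dz":0,"wx":0,"wy":0,"wz":-0.16,"claw":32},{"dx":0.19,"dy":2.39,"dz":0,"wx":0,"wy":0,"wz":-0.16,"claw":32},{"dx":0.19,"dy":2.39,"dz":0,"wx":0,"wy":0,"wz":-0.16,"claw":32},{"dx":0.19,"dy":2.39,"dz":0,"wx":0,"wy":0,"wz":-0.16,"claw":32},{"dx":0.19,"dy":2.39,"dz":0,"wx":0,"wy":0,"wz":-0.16,"claw":32},{"dx":0.19,"dy":2.39,"dz":0,"wx":0,"wy":0,"wz":-0.16,"claw":32},{"dx":0.19,"dy":2.39,"dz":0,"wx":0,"wy":0,"wz":-0.16,"claw":32}]'
python3 -m handwheel '[{"dx":0.19,"dy":2.39,"dz":0,"wx":0,"wy":0,"wz":-0.16,"claw":32},{"dx":0,"dy":0,"dz":0,"wx":0,"wy":0,"wz":0,"claw":32}]'
python3 st.py; python3 jaw.py
```

```text
jaw mask 0.73 [250.5, 233.9, 29.7, 20.0] clamp x,y [-0.0039  0.0424]
clock: 12.05
position: [0.4693, 0.1073, 0.0742]
tool_rot: [-3.141, -0.0, 0.655]
force: [-2.3, 3.0, -1.2]
grip_width: 0.0273
finger_force: 2.1
clock: 12.3
position: [0.4859, 0.0884, 0.0741]
tool_rot: [3.141, -0.001, 0.805]
force: [-0.1, 0.4, -0.0]
grip_width: 0.0273
finger_force: 0.0
r 0.15118767021112045 handle 0.7225333144974134 yaw-.1005 0.7044970014159981
jaw mask 0.55 [267.6, 234.2, 3.2, 17.3] clamp x,y [0.0037 0.0359]
```

```bash
python3 -m handwheel '[{"dx":0.19,"dy":-2.39,"dz":0,"wx":0,"wy":0,"wz":0.16,"claw":32},{"dx":0.19,"dy":-2.39,"dz":0,"wx":0,"wy":0,"wz":0.16,"claw":32},{"dx":0.19,"dy":-2.39,"dz":0,"wx":0,"wy":0,"wz":0.16,"claw":32},{"dx":0.19,"dy":-2.39,"dz":0,"wx":0,"wy":0,"wz":0.16,"claw":32},{"dx":0.19,"dy":-2.39,"dz":0,"wx":0,"wy":0,"wz":0.16,"claw":32},{"dx":0.19,"dy":-2.39,"dz":0,"wx":0,"wy":0,"wz":0.16,"claw":32},{"dx":0.19,"dy":-2.39,"dz":0,"wx":0,"wy":0,"wz":0.16,"claw":32},{"dx":0.19,"dy":-2.39,"dz":0,"wx":0,"wy":0,"wz":0.16,"claw":32}]'
python3 -m handwheel '[{"dx":0.19,"dy":-2.39,"dz":0,"wx":0,"wy":0,"wz":0.16,"claw":32},{"dx":0,"dy":0,"dz":0,"wx":0,"wy":0,"wz":0,"claw":32}]'
python3 st.py
python3 - <<'E'
from h import *
C=grab(); p=np.array([.6062,.0442,0,.1013])
f=C["top"]
# unwarp strip along clamp y at z=46mm
ys=np.arange(-.08,.09,.001); g=cv2.cvtColor(f["frame"],cv2.COLOR_BGR2HSV)
rows=[]
for x in (.02,-.02):
    q=proj(f,T(p,np.c_[np.full_like(ys,x),ys,np.full_like(ys,.046)])).astype(np.float32)
    h=cv2.remap(f["frame"],q[None,:,0],q[None,:,1],1)[0]; rows.append(h.astype(int))
for r in rows: 
    st=(r.min(1)>120); print("steel y(mm):",[int(round(v*1000)) for v in ys[st]])
E
```

```text
clock: 13.45
position: [0.4542, 0.2681, 0.0741]
tool_rot: [3.141, 0.0, -0.478]
force: [-0.9, -2.4, -0.1]
grip_width: 0.0271
finger_force: 1.3
clock: 13.7
position: [0.4672, 0.2891, 0.0738]
tool_rot: [-3.141, -0.0, -0.63]
force: [-0.9, -0.0, 0.3]
grip_width: 0.0276
finger_force: 0.0
r 0.1510705755865448 handle -0.7367552033895384 yaw-.1005 -0.7305449203249523
steel y(mm): [28, 29, 30, 31, 32, 33, 34, 35, 36, 37, 38, 39, 40, 41, 42, 43, 44, 45]
steel y(mm): [29, 30, 31, 32, 33, 34, 35, 36, 37, 38, 39, 40, 41, 42, 43, 44, 45, 46]
```

```bash
cat > jaw.py <<'E'
from h import *
C=grab(); p=np.array([.6062,.0442,0,.1013]); f=C["top"]; ys=np.arange(-.05,.09,.001)
for x in (.02,-.02):
    q=proj(f,T(p,np.c_[np.full_like(ys,x),ys,np.full_like(ys,.046)])).astype(np.float32)
    h=cv2.remap(f["frame"],q[None,:,0],q[None,:,1],1)[0]; v=ys[h.min(1)>120]*1000; print("steel",v.min() if len(v) else None,v.max() if len(v) else None)
E
python3 -m handwheel '[{"dx":0.19,"dy":2.39,"dz":0,"wx":0,"wy":0,"wz":-0.16,"claw":32},{"dx":0.19,"dy":2.39,"dz":0,"wx":0,"wy":0,"wz":-0.16,"claw":32},{"dx":0.19,"dy":2.39,"dz":0,"wx":0,"wy":0,"wz":-0.16,"claw":32},{"dx":0.19,"dy":2.39,"dz":0,"wx":0,"wy":0,"wz":-0.16,"claw":32},{"dx":0.19,"dy":2.39,"dz":0,"wx":0,"wy":0,"wz":-0.16,"claw":32},{"dx":0.19,"dy":2.39,"dz":0,"wx":0,"wy":0,"wz":-0.16,"claw":32},{"dx":0.19,"dy":2.39,"dz":0,"wx":0,"wy":0,"wz":-0.16,"claw":32},{"dx":0.19,"dy":2.39,"dz":0,"wx":0,"wy":0,"wz":-0.16,"claw":32}]'
python3 -m handwheel '[{"dx":0.19,"dy":2.39,"dz":0,"wx":0,"wy":0,"wz":-0.16,"claw":32},{"dx":0,"dy":0,"dz":0,"wx":0,"wy":0,"wz":0,"claw":32}]'
python3 st.py
python3 -m handwheel '[{"dx":0.19,"dy":-2.39,"dz":0,"wx":0,"wy":0,"wz":0.16,"claw":32},{"dx":0.19,"dy":-2.39,"dz":0,"wx":0,"wy":0,"wz":0.16,"claw":32},{"dx":0.19,"dy":-2.39,"dz":0,"wx":0,"wy":0,"wz":0.16,"claw":32},{"dx":0.19,"dy":-2.39,"dz":0,"wx":0,"wy":0,"wz":0.16,"claw":32},{"dx":0.19,"dy":-2.39,"dz":0,"wx":0,"wy":0,"wz":0.16,"claw":32},{"dx":0.19,"dy":-2.39,"dz":0,"wx":0,"wy":0,"wz":0.16,"claw":32},{"dx":0.19,"dy":-2.39,"dz":0,"wx":0,"wy":0,"wz":0.16,"claw":32},{"dx":0.19,"dy":-2.39,"dz":0,"wx":0,"wy":0,"wz":0.16,"claw":32}]'
python3 -m handwheel '[{"dx":0.19,"dy":-2.39,"dz":0,"wx":0,"wy":0,"wz":0.16,"claw":32},{"dx":0,"dy":0,"dz":0,"wx":0,"wy":0,"wz":0,"claw":32}]'
python3 st.py; python3 jaw.py
```

```text
clock: 14.8
position: [0.4683, 0.107, 0.0742]
tool_rot: [-3.141, 0.0, 0.653]
force: [-0.9, 3.1, -1.3]
grip_width: 0.0274
finger_force: 2.1
clock: 15.05
position: [0.4851, 0.0883, 0.0741]
tool_rot: [3.141, -0.0, 0.804]
force: [0.7, 0.9, -0.2]
grip_width: 0.0273
finger_force: 0.0
r 0.1518872077517922 handle 0.719355383013163 yaw-.1005 0.7034689986869909
clock: 16.05
position: [0.4536, 0.2676, 0.0741]
tool_rot: [3.141, 0.0, -0.481]
force: [-0.5, -2.9, -0.2]
grip_width: 0.027
finger_force: 1.3
clock: 16.3
position: [0.4667, 0.2886, 0.0738]
tool_rot: [-3.141, -0.0, -0.632]
force: [-0.5, -0.1, -0.7]
grip_width: 0.0274
finger_force: 0.0
r 0.15117425318074426 handle -0.7320796616748604 yaw-.1005 -0.7328123005411113
steel 43.00000000000008 60.00000000000009
steel 44.00000000000008 61.00000000000009
```

```bash
python3 -m handwheel '[{"dx":0.19,"dy":2.39,"dz":0,"wx":0,"wy":0,"wz":-0.16,"claw":32},{"dx":0.19,"dy":2.39,"dz":0,"wx":0,"wy":0,"wz":-0.16,"claw":32},{"dx":0.19,"dy":2.39,"dz":0,"wx":0,"wy":0,"wz":-0.16,"claw":32},{"dx":0.19,"dy":2.39,"dz":0,"wx":0,"wy":0,"wz":-0.16,"claw":32},{"dx":0.19,"dy":2.39,"dz":0,"wx":0,"wy":0,"wz":-0.16,"claw":32},{"dx":0.19,"dy":2.39,"dz":0,"wx":0,"wy":0,"wz":-0.16,"claw":32},{"dx":0.19,"dy":2.39,"dz":0,"wx":0,"wy":0,"wz":-0.16,"claw":32},{"dx":0.19,"dy":2.39,"dz":0,"wx":0,"wy":0,"wz":-0.16,"claw":32}]'
python3 -m handwheel '[{"dx":0.19,"dy":2.39,"dz":0,"wx":0,"wy":0,"wz":-0.16,"claw":32},{"dx":0,"dy":0,"dz":0,"wx":0,"wy":0,"wz":0,"claw":32}]'
python3 -m handwheel '[{"dx":0.19,"dy":-2.39,"dz":0,"wx":0,"wy":0,"wz":0.16,"claw":32},{"dx":0.19,"dy":-2.39,"dz":0,"wx":0,"wy":0,"wz":0.16,"claw":32},{"dx":0.19,"dy":-2.39,"dz":0,"wx":0,"wy":0,"wz":0.16,"claw":32},{"dx":0.19,"dy":-2.39,"dz":0,"wx":0,"wy":0,"wz":0.16,"claw":32},{"dx":0.19,"dy":-2.39,"dz":0,"wx":0,"wy":0,"wz":0.16,"claw":32},{"dx":0.19,"dy":-2.39,"dz":0,"wx":0,"wy":0,"wz":0.16,"claw":32},{"dx":0.19,"dy":-2.39,"dz":0,"wx":0,"wy":0,"wz":0.16,"claw":32},{"dx":0.19,"dy":-2.39,"dz":0,"wx":0,"wy":0,"wz":0.16,"claw":32}]'
python3 -m handwheel '[{"dx":0.19,"dy":-2.39,"dz":0,"wx":0,"wy":0,"wz":0.16,"claw":32},{"dx":0,"dy":0,"dz":0,"wx":0,"wy":0,"wz":0,"claw":32}]'
python3 st.py; python3 jaw.py
python3 -m handwheel '[{"dx":0.19,"dy":2.39,"dz":0,"wx":0,"wy":0,"wz":-0.16,"claw":32},{"dx":0.19,"dy":2.39,"dz":0,"wx":0,"wy":0,"wz":-0.16,"claw":32},{"dx":0.19,"dy":2.39,"dz":0,"wx":0,"wy":0,"wz":-0.16,"claw":32},{"dx":0,"dy":0,"dz":0,"wx":0,"wy":0,"wz":0,"claw":32}]'
python3 jaw.py
```

```text
clock: 17.4
position: [0.4679, 0.1068, 0.0743]
tool_rot: [-3.141, 0.0, 0.652]
force: [-2.3, 3.4, -1.1]
grip_width: 0.0272
finger_force: 2.1
clock: 17.65
position: [0.4847, 0.0881, 0.0742]
tool_rot: [3.141, -0.0, 0.803]
force: [-0.4, 0.5, 0.5]
grip_width: 0.0278
finger_force: 0.0
clock: 18.65
position: [0.4533, 0.2674, 0.0741]
tool_rot: [3.141, 0.0, -0.482]
force: [-0.9, -2.4, 0.2]
grip_width: 0.0272
finger_force: 1.3
clock: 18.9
position: [0.4664, 0.2885, 0.0738]
tool_rot: [-3.141, -0.0, -0.633]
force: [-0.5, -0.8, 0.2]
grip_width: 0.0273
finger_force: 0.0
r 0.15138120824698623 handle -0.7307610604489174 yaw-.1005 -0.7336963639268963
steel 59.00000000000009 76.00000000000011
steel 60.00000000000009 76.00000000000011
clock: 19.5
position: [0.4396, 0.2194, 0.0744]
tool_rot: [-3.141, 0.0, -0.157]
force: [-0.5, 1.0, 1.0]
grip_width: 0.0273
finger_force: 0.0
steel 64.0000000000001 80.00000000000011
steel 64.0000000000001 80.00000000000011
```

```bash
for i in 1; do python3 -m handwheel '[{"dx":0.05,"dy":1.2,"dz":0,"wx":0,"wy":0,"wz":-0.08,"claw":32},{"dx":0,"dy":0,"dz":0,"wx":0,"wy":0,"wz":0,"claw":32}]'; done
python3 -m handwheel '[{"dx":0.02,"dy":0.6,"dz":0,"wx":0,"wy":0,"wz":-0.04,"claw":32},{"dx":0,"dy":0,"dz":0,"wx":0,"wy":0,"wz":0,"claw":32}]'
python3 -m handwheel '[{"dx":0.01,"dy":0.4,"dz":0,"wx":0,"wy":0,"wz":-0.03,"claw":32},{"dx":0,"dy":0,"dz":0,"wx":0,"wy":0,"wz":0,"claw":32}]'
python3 -m handwheel '[{"dx":0.01,"dy":0.4,"dz":0,"wx":0,"wy":0,"wz":-0.03,"claw":32},{"dx":0,"dy":0,"dz":0,"wx":0,"wy":0,"wz":0,"claw":32}]'
python3 jaw.py
```

```text
clock: 19.85
position: [0.439, 0.2108, 0.0741]
tool_rot: [-3.14, -0.001, -0.074]
force: [1.2, 7.2, -2.3]
grip_width: 0.0274
finger_force: 3.7
clock: 20.1
position: [0.4389, 0.2061, 0.0741]
tool_rot: [-3.139, -0.001, -0.033]
force: [1.2, 14.2, -4.6]
grip_width: 0.0274
finger_force: 6.8
clock: 20.35
position: [0.4389, 0.203, 0.0741]
tool_rot: [-3.138, -0.002, -0.002]
force: [0.1, 18.1, -5.6]
grip_width: 0.0275
finger_force: 9.5
clock: 20.6
position: [0.4389, 0.1995, 0.0741]
tool_rot: [-3.138, -0.002, 0.028]
force: [-0.2, 22.1, -5.9]
grip_width: 0.0274
finger_force: 11.2
steel 64.0000000000001 80.00000000000011
steel 64.0000000000001 80.00000000000011
```

Force rises to 22 N with the jaw unmoved at 64 mm measured (2 mm bias), so it is at the hard stop. I back off clockwise (slipping), open and rise.

```bash
python3 -m handwheel '[{"dx":0.05,"dy":-1.2,"dz":0,"wx":0,"wy":0,"wz":0.08,"claw":32},{"dx":0.19,"dy":-2.39,"dz":0,"wx":0,"wy":0,"wz":0.16,"claw":32},{"dx":0.19,"dy":-2.39,"dz":0,"wx":0,"wy":0,"wz":0.16,"claw":32},{"dx":0,"dy":0,"dz":0,"wx":0,"wy":0,"wz":0,"claw":32}]'
python3 st.py
python3 -m handwheel '[{"dx":0,"dy":0,"dz":0,"wx":0,"wy":0,"wz":0,"claw":48},{"dx":0,"dy":0,"dz":0,"wx":0,"wy":0,"wz":0,"claw":48},{"dx":0,"dy":0,"dz":-5,"wx":0,"wy":0,"wz":0,"claw":48},{"dx":0,"dy":0,"dz":-5,"wx":0,"wy":0,"wz":0,"claw":100},{"dx":0,"dy":0,"dz":-5,"wx":0,"wy":0,"wz":0,"claw":100},{"dx":0,"dy":6,"dz":0,"wx":0,"wy":0,"wz":0,"claw":100},{"dx":0,"dy":6,"dz":0,"wx":0,"wy":0,"wz":0,"claw":100},{"dx":0,"dy":0,"dz":0,"wx":0,"wy":0,"wz":0,"claw":100}]'
cat > blk.py <<'E'
from h import *
import sys
C=grab()
B={"a":(.422,-.018,.013,-.13),"b":(.446,-.181,.013,-.23),"c":(.439,-.338,.013,-.03),"d":(.618,-.333,.013,-.18),"e":(.594,-.146,.013,.25)}
for k in (sys.argv[1] if len(sys.argv)>1 else "abcde"):
    o=[]
    for cams in (("scene","top"),("top",),("scene",)):
        q,c,M=fitbox(C,B[k],z=.013,cams=cams); o.append(np.round(q[[0,1,3]],4).tolist()+[round(c,2)])
    print(k,o)
E
python3 blk.py; python3 jaw.py
```

```text
clock: 21.2
position: [0.4486, 0.256, 0.0737]
tool_rot: [-3.141, -0.0, -0.372]
force: [-0.5, -1.6, -0.0]
grip_width: 0.0272
finger_force: 0.0
r 0.15112526599218812 handle -0.48502581708862946 yaw-.1005 -0.47276341906961217
clock: 22.2
position: [0.4038, 0.1383, 0.2244]
tool_rot: [-3.141, 0.001, -0.377]
force: [-0.7, 1.2, 0.3]
grip_width: 0.0854
finger_force: 0.0
a [[0.4209, -0.017, -0.1371, np.float64(0.17)], [0.4218, -0.0181, -0.132, np.float64(0.05)], [0.4194, -0.0151, -0.1365, np.float64(0.09)]]
b [[0.4459, -0.1806, -0.2318, np.float64(0.16)], [0.4465, -0.1814, -0.2426, np.float64(0.05)], [0.4439, -0.1799, -0.239, np.float64(0.09)]]
c [[0.4386, -0.3383, -0.0465, np.float64(0.17)], [0.4396, -0.3384, -0.052, np.float64(0.05)], [0.4364, -0.3362, -0.047, np.float64(0.1)]]
d [[0.6171, -0.3329, -0.1852, np.float64(0.15)], [0.618, -0.3335, -0.1884, np.float64(0.05)], [0.6155, -0.3311, -0.1848, np.float64(0.07)]]
e [[0.5927, -0.1467, 0.2605, np.float64(0.5)], [0.5935, -0.1465, 0.2631, np.float64(0.07)], [0.591, -0.1521, 0.3057, np.float64(0.41)]]
steel 64.0000000000001 80.00000000000011
steel 64.0000000000001 80.00000000000011
```

Run:
```python
from h import *
print(np.round(monitor.observe()["qpos"],3))
go(.4209,-.017,.15,np.pi/2-.137)
go(.4209,-.017,.15,-np.pi/2-.137)
C=grab(); print([np.round(tri(C,{"top":u,"scene":v}),3) for u,v in (((394,172),(343,150)),((338,145),(277,128)))])
```

```text
[-0.856  0.238  0.452  2.111 -0.142  0.82  -2.261]
total [ 7.23 14.32  7.4 ] wz 1.336 rows 8 each [0.9  1.79 0.93]
total [ 7.23 14.32  7.4 ] wz 1.336 rows 8 each [0.9  1.79 0.93]
[array([ 0.768, -0.239,  0.091]), array([ 0.805, -0.095,  0.197])]
```

```bash
python3 -m handwheel '[{"dx":2.4,"dy":4.8,"dz":0,"wx":0,"wy":0,"wz":0,"claw":100},{"dx":2.4,"dy":4.8,"dz":0,"wx":0,"wy":0,"wz":0,"claw":100},{"dx":2.4,"dy":4.7,"dz":0,"wx":0,"wy":0,"wz":0,"claw":100},{"dx":0,"dy":0,"dz":0,"wx":0,"wy":0,"wz":-0.18,"claw":100},{"dx":0,"dy":0,"dz":0,"wx":0,"wy":0,"wz":-0.18,"claw":100},{"dx":0,"dy":0,"dz":0,"wx":0,"wy":0,"wz":-0.18,"claw":100},{"dx":0,"dy":0,"dz":0,"wx":0,"wy":0,"wz":-0.18,"claw":100},{"dx":0,"dy":0,"dz":0,"wx":0,"wy":0,"wz":-0.18,"claw":100}]'
python3 -m handwheel '[{"dx":0,"dy":0,"dz":0,"wx":0,"wy":0,"wz":-0.18,"claw":100},{"dx":0,"dy":0,"dz":0,"wx":0,"wy":0,"wz":-0.18,"claw":100},{"dx":0,"dy":0,"dz":0,"wx":0,"wy":0,"wz":-0.18,"claw":100},{"dx":0,"dy":0,"dz":0,"wx":0,"wy":0,"wz":-0.18,"claw":100},{"dx":0,"dy":0,"dz":0,"wx":0,"wy":0,"wz":-0.18,"claw":100},{"dx":0,"dy":0,"dz":0,"wx":0,"wy":0,"wz":0,"claw":100}]'
python3 - <<'E'
from h import *
go(.4209,-.017,.002,np.pi/2-.137)
print(np.round(monitor.observe()["qpos"],3))
E
```

```text
clock: 23.5
position: [0.4205, -0.0169, 0.2237]
tool_rot: [-3.142, 0.001, 0.535]
force: [-0.5, -0.9, -0.1]
grip_width: 0.0854
finger_force: 0.0
clock: 24.25
position: [0.4204, -0.0171, 0.2238]
tool_rot: [-3.141, 0.0, 1.427]
force: [0.2, 0.1, 0.0]
grip_width: 0.0856
finger_force: 0.0
total [2.000e-02 5.000e-02 2.218e+01] wz -0.006 rows 5 each [0.   0.01 4.44]
[-0.274  0.209  0.202  2.122 -0.057  0.816 -0.18 ]
```

```bash
python3 -m handwheel '[{"dx":0,"dy":0,"dz":5,"wx":0,"wy":0,"wz":0,"claw":100},{"dx":0,"dy":0,"dz":5,"wx":0,"wy":0,"wz":0,"claw":100},{"dx":0,"dy":0,"dz":5,"wx":0,"wy":0,"wz":0,"claw":100},{"dx":0,"dy":0,"dz":4,"wx":0,"wy":0,"wz":0,"claw":100},{"dx":0,"dy":0,"dz":2,"wx":0,"wy":0,"wz":0,"claw":100},{"dx":0,"dy":0,"dz":1,"wx":0,"wy":0,"wz":0,"claw":100},{"dx":0,"dy":0,"dz":0,"wx":0,"wy":0,"wz":0,"claw":100}]'
python3 -m handwheel '[{"dx":0,"dy":0,"dz":0,"wx":0,"wy":0,"wz":0,"claw":40},{"dx":0,"dy":0,"dz":0,"wx":0,"wy":0,"wz":0,"claw":40},{"dx":0,"dy":0,"dz":0,"wx":0,"wy":0,"wz":0,"claw":40},{"dx":0,"dy":0,"dz":0,"wx":0,"wy":0,"wz":0,"claw":40},{"dx":0,"dy":0,"dz":0,"wx":0,"wy":0,"wz":0,"claw":40}]' 60
python3 blk.py a
```

```text
clock: 25.12
position: [0.4201, -0.0173, 0.0038]
tool_rot: [-3.141, 0.0, 1.426]
force: [0.7, -0.2, 0.2]
grip_width: 0.0856
finger_force: 0.0
clock: 25.75
position: [0.4207, -0.0172, 0.0049]
tool_rot: [3.14, -0.0, 1.427]
force: [-2.1, 0.2, 11.8]
grip_width: 0.0586
finger_force: 61.7Traceback (most recent call last):
  File "blk.py", line 8, in <module>
    q,c,M=fitbox(C,B[k],z=.013,cams=cams); o.append(np.round(q[[0,1,3]],4).tolist()+[round(c,2)])
          ~~~~~~^^^^^^^^^^^^^^^^^^^^^^^^^
  File "h.py", line 38, in fitbox
    M[n]=(L==1+np.argmax(st[1:,4])).astype(np.float32)
               ~~~~~~~~~^^^^^^^^^^
    return _wrapfunc(a, 'argmax', axis=axis, out=out, **kwds)
    return bound(*args, **kwds)
ValueError: attempt to get argmax of an empty sequence
```

```bash
python3 -m handwheel '[{"dx":0,"dy":0,"dz":-2,"wx":0,"wy":0,"wz":0,"claw":40},{"dx":0,"dy":0,"dz":-5,"wx":0,"wy":0,"wz":0,"claw":40},{"dx":0,"dy":0,"dz":-5,"wx":0,"wy":0,"wz":0,"claw":40},{"dx":0,"dy":0,"dz":0,"wx":0,"wy":0,"wz":-0.122,"claw":40},{"dx":0,"dy":0,"dz":0,"wx":0,"wy":0,"wz":-0.122,"claw":40},{"dx":0,"dy":0,"dz":0,"wx":0,"wy":0,"wz":0,"claw":40}]'
python3 - <<'E'
from h import *
go(.6043,.0451,.024,np.pi/2+.1005)
E
```

```text
clock: 26.6
position: [0.4203, -0.0173, 0.1246]
tool_rot: [3.14, -0.0, 1.671]
force: [-0.1, -0.5, 0.2]
grip_width: 0.0585
finger_force: 66.2
total [ 4.38 18.93 10.06] wz -0.001 rows 4 each [1.09 4.73 2.51]
```

```bash
python3 -m handwheel '[{"dx":1.1,"dy":4.7,"dz":0,"wx":0,"wy":0,"wz":0,"claw":40},{"dx":1.1,"dy":4.7,"dz":0,"wx":0,"wy":0,"wz":0,"claw":40},{"dx":1.1,"dy":4.7,"dz":0,"wx":0,"wy":0,"wz":0,"claw":40},{"dx":1.08,"dy":4.83,"dz":0,"wx":0,"wy":0,"wz":0,"claw":40},{"dx":0,"dy":0,"dz":4,"wx":0,"wy":0,"wz":0,"claw":40},{"dx":0,"dy":0,"dz":4,"wx":0,"wy":0,"wz":0,"claw":40},{"dx":0,"dy":0,"dz":1,"wx":0,"wy":0,"wz":0,"claw":40},{"dx":0,"dy":0,"dz":0,"wx":0,"wy":0,"wz":0,"claw":40}]'
python3 -m handwheel '[{"dx":0,"dy":0,"dz":0.5,"wx":0,"wy":0,"wz":0,"claw":40},{"dx":0,"dy":0,"dz":0,"wx":0,"wy":0,"wz":0,"claw":40}]'
python3 -m handwheel '[{"dx":0,"dy":0,"dz":0.4,"wx":0,"wy":0,"wz":0,"claw":40},{"dx":0,"dy":0,"dz":0,"wx":0,"wy":0,"wz":0,"claw":40}]'
```

```text
clock: 27.6
position: [0.6041, 0.0453, 0.0343]
tool_rot: [-3.141, 0.0, 1.67]
force: [-0.2, 0.2, -0.5]
grip_width: 0.0587
finger_force: 66.2
clock: 27.85
position: [0.6045, 0.0454, 0.0298]
tool_rot: [3.141, -0.0, 1.671]
force: [0.1, -0.2, -0.7]
grip_width: 0.0587
finger_force: 66.2
clock: 28.1
position: [0.6043, 0.0454, 0.0251]
tool_rot: [3.141, -0.0, 1.672]
force: [0.0, -0.2, 0.8]
grip_width: 0.0588
finger_force: 66.3
```

```bash
python3 -m handwheel '[{"dx":0,"dy":0,"dz":0.15,"wx":0,"wy":0,"wz":0,"claw":40},{"dx":0,"dy":0,"dz":0,"wx":0,"wy":0,"wz":0,"claw":40}]'
python3 -m handwheel '[{"dx":0,"dy":0,"dz":0,"wx":0,"wy":0,"wz":0,"claw":75},{"dx":0,"dy":0,"dz":0,"wx":0,"wy":0,"wz":0,"claw":100},{"dx":0,"dy":0,"dz":0,"wx":0,"wy":0,"wz":0,"claw":100},{"dx":0,"dy":0,"dz":-5,"wx":0,"wy":0,"wz":0,"claw":100},{"dx":0,"dy":0,"dz":-6,"wx":0,"wy":0,"wz":0,"claw":100},{"dx":0,"dy":-5,"dz":-3,"wx":0,"wy":0,"wz":0,"claw":100},{"dx":-3,"dy":-6,"dz":0,"wx":0,"wy":0,"wz":0,"claw":100},{"dx":-5,"dy":-3,"dz":0,"wx":0,"wy":0,"wz":0,"claw":100}]'
python3 -m handwheel '[{"dx":-5,"dy":0,"dz":0,"wx":0,"wy":0,"wz":0,"claw":100},{"dx":0,"dy":0,"dz":0,"wx":0,"wy":0,"wz":0,"claw":100}]'
cat > pile.py <<'E'
from h import *
import sys
n=int(sys.argv[1]); C=grab()
P=BOX*[1,1,n]; p0=(.6043,.0451,.02+.013*n,.1005)
for cams in (("scene","top"),("top",),("scene",)):
    q,c,M=fitbox(C,p0,z=p0[2],P=P,cams=cams); print(cams,np.round(q[[0,1,3]],4),round(c,3))
# pad reference with z=0.02: per-camera clamp fits earlier: scene .6025 .0460 .0994 | top .6062 .0442 .1013 | both .6043 .0451 .1005
a=C["top"]["frame"][200:330,190:350];b=C["scene"]["frame"][200:350,200:400]
cv2.imwrite(f"pics/pile{n}.png",np.hstack([cv2.resize(a,(400,325),interpolation=3),cv2.copyMakeBorder(cv2.resize(b,(400,300),interpolation=3),0,25,0,0,0)]))
E
python3 pile.py 1
```

```text
clock: 28.35
position: [0.6044, 0.0454, 0.025]
tool_rot: [3.141, -0.0, 1.672]
force: [-10.3, -0.2, 27.9]
grip_width: 0.059
finger_force: 69.7
clock: 29.35
position: [0.4747, -0.0456, 0.1639]
tool_rot: [3.141, -0.001, 1.675]
force: [1.0, -1.5, 1.1]
grip_width: 0.0852
finger_force: 0.0
clock: 29.6
position: [0.4816, -0.0993, 0.1637]
tool_rot: [3.141, 0.001, 1.666]
force: [0.2, 1.2, 0.4]
grip_width: 0.0857
finger_force: 0.0
('scene', 'top') [0.6037 0.0435 0.1005] 0.362
('top',) [0.606 0.044 0.072] 0.145
('scene',) [0.6024 0.0451 0.1172] 0.209
```

View pics/pile1.png

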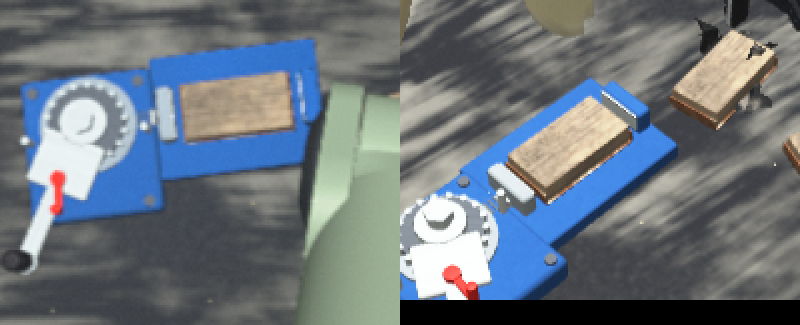

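Block a sits on the pad within about 1 mm of the middle: (235,105) in the top crop, with even gaps to both jaws. Next block.

```bash
sed -i 's/^    o=\[\]/    o=[]\n  /;' blk.py
cat > blk.py <<'E'
from h import *
import sys
C=grab()
B={"a":(.422,-.018,.013,-.13),"b":(.446,-.181,.013,-.23),"c":(.439,-.338,.013,-.04),"d":(.618,-.333,.013,-.18),"e":(.594,-.146,.013,.26)}
for k in sys.argv[1]:
    o=[]
    for cams in (("scene","top"),("top",),("scene",)):
        try: q,c,M=fitbox(C,B[k],z=.013,cams=cams); o.append(np.round(q[[0,1,3]],4).tolist()+[round(float(c),2)])
        except ValueError: o.append(None)
    print(k,o)
E
python3 blk.py bcde; python3 -c "
from h import *
go(.4459,-.1806,.15,np.pi/2-.2318)"
```

```text
b [[0.4443, -0.1808, -0.2068, 0.91], [0.4436, -0.1834, -0.1758, 0.78], [0.4444, -0.1804, -0.2196, 0.13]]
c [[0.4383, -0.3383, -0.0311, 0.21], [0.4396, -0.3381, -0.0517, 0.06], [0.4375, -0.3361, -0.0436, 0.13]]
d [[0.6181, -0.3335, -0.1891, 0.65], [0.6183, -0.3342, -0.1834, 0.06], [0.6095, -0.345, 0.0205, 0.58]]
e [[0.5921, -0.1465, 0.2722, 0.97], [0.6009, -0.1565, 0.6804, 0.8], [0.5906, -0.1454, 0.2647, 0.16]]
total [-8.18 -4.45  1.33] wz 0.334 rows 2 each [-4.09 -2.22  0.67]
```

```bash
python3 -m handwheel '[{"dx":-4.1,"dy":-2.2,"dz":0,"wx":0,"wy":0,"wz":0.168,"claw":100},{"dx":-4.2,"dy":-1.5,"dz":0,"wx":0,"wy":0,"wz":0.168,"claw":100},{"dx":0,"dy":0,"dz":0,"wx":0,"wy":0,"wz":0,"claw":100}]'
python3 -c "
from h import *
go(.4459,-.1806,.0038,np.pi/2-.235)"
```

```text
clock: 30.18
position: [0.4452, -0.1812, 0.1635]
tool_rot: [-3.141, 0.001, 1.331]
force: [-0.5, 0.4, -0.7]
grip_width: 0.0853
finger_force: 0.0
total [ 0.07  0.05 15.97] wz -0.005 rows 3 each [0.02 0.02 5.32]
```

```bash
python3 -m handwheel '[{"dx":0.07,"dy":0.05,"dz":5,"wx":0,"wy":0,"wz":0,"claw":100},{"dx":0,"dy":0,"dz":5,"wx":0,"wy":0,"wz":0,"claw":100},{"dx":0,"dy":0,"dz":4,"wx":0,"wy":0,"wz":0,"claw":100},{"dx":0,"dy":0,"dz":2,"wx":0,"wy":0,"wz":0,"claw":100},{"dx":0,"dy":0,"dz":0,"wx":0,"wy":0,"wz":0,"claw":100}]'
python3 -m handwheel '[{"dx":0,"dy":0,"dz":0,"wx":0,"wy":0,"wz":0,"claw":40},{"dx":0,"dy":0,"dz":0,"wx":0,"wy":0,"wz":0,"claw":40},{"dx":0,"dy":0,"dz":0,"wx":0,"wy":0,"wz":0,"claw":40},{"dx":0,"dy":0,"dz":0,"wx":0,"wy":0,"wz":0,"claw":40},{"dx":0,"dy":0,"dz":0,"wx":0,"wy":0,"wz":0,"claw":40}]' 60
python3 -m handwheel '[{"dx":0,"dy":0,"dz":-2,"wx":0,"wy":0,"wz":0,"claw":40},{"dx":0,"dy":0,"dz":-5,"wx":0,"wy":0,"wz":0,"claw":40},{"dx":0,"dy":0,"dz":-5,"wx":0,"wy":0,"wz":0,"claw":40},{"dx":0,"dy":0,"dz":-3,"wx":0,"wy":0,"wz":-0.17,"claw":40},{"dx":0,"dy":0,"dz":0,"wx":0,"wy":0,"wz":-0.17,"claw":40},{"dx":0,"dy":0,"dz":0,"wx":0,"wy":0,"wz":0,"claw":40}]'
python3 -c "
from h import *
go(.6043,.0453,.052,np.pi/2+.1005)"
```

```text
clock: 30.8
position: [0.4466, -0.1774, 0.0023]
tool_rot: [-3.139, -0.001, 1.338]
force: [-0.3, -0.8, 0.9]
grip_width: 0.0855
finger_force: 0.0
clock: 31.42
position: [0.4477, -0.1787, 0.0048]
tool_rot: [3.14, -0.0, 1.336]
force: [-0.7, 2.4, 9.6]
grip_width: 0.0587
finger_force: 63.2
clock: 32.17
position: [0.4471, -0.1789, 0.1545]
tool_rot: [3.14, 0.0, 1.675]
force: [-0.7, 0.3, -1.2]
grip_width: 0.0586
finger_force: 65.7
total [20.66 17.97 10.25] wz 0.004 rows 6 each [3.44 2.99 1.71]
```

```bash
python3 -m handwheel '[{"dx":3.5,"dy":3,"dz":0,"wx":0,"wy":0,"wz":0.002,"claw":40},{"dx":3.5,"dy":3,"dz":0,"wx":0,"wy":0,"wz":0.002,"claw":40},{"dx":3.5,"dy":3,"dz":0,"wx":0,"wy":0,"wz":0,"claw":40},{"dx":3.5,"dy":3,"dz":0,"wx":0,"wy":0,"wz":0,"claw":40},{"dx":3.5,"dy":3,"dz":0,"wx":0,"wy":0,"wz":0,"claw":40},{"dx":3.3,"dy":3,"dz":0,"wx":0,"wy":0,"wz":0,"claw":40},{"dx":0,"dy":0,"dz":0,"wx":0,"wy":0,"wz":0,"claw":40},{"dx":0,"dy":0,"dz":0,"wx":0,"wy":0,"wz":0,"claw":40}]'
python3 -c "
from h import *
go(.6041,.0474,.0516,np.pi/2+.1005)"
```

```text
clock: 33.17
position: [0.6043, 0.0459, 0.1532]
tool_rot: [-3.141, 0.001, 1.669]
force: [-0.3, -0.6, -0.8]
grip_width: 0.0584
finger_force: 65.6
total [ 1.500e-01 -1.000e-02  1.016e+01] wz -0.002 rows 2 each [ 0.07 -0.    5.08]
```

```bash
python3 -m handwheel '[{"dx":0.1,"dy":0,"dz":3,"wx":0,"wy":0,"wz":0,"claw":40},{"dx":0,"dy":0,"dz":4,"wx":0,"wy":0,"wz":0,"claw":40},{"dx":0,"dy":0,"dz":2,"wx":0,"wy":0,"wz":0,"claw":40},{"dx":0,"dy":0,"dz":0.7,"wx":0,"wy":0,"wz":0,"claw":40},{"dx":0,"dy":0,"dz":0,"wx":0,"wy":0,"wz":0,"claw":40},{"dx":0,"dy":0,"dz":0,"wx":0,"wy":0,"wz":0,"claw":40}]'
python3 -c "
from h import *
go(.6041,.0474,.0514,np.pi/2+.1005)"
```

```text
clock: 33.92
position: [0.6053, 0.0472, 0.0576]
tool_rot: [3.14, -0.0, 1.671]
force: [0.2, 0.4, -0.5]
grip_width: 0.0585
finger_force: 65.7
total [ 0.03 -0.12  0.62] wz 0.0 rows 1 each [ 0.03 -0.12  0.62]
```

```bash
python3 -m handwheel '[{"dx":0,"dy":-0.1,"dz":0.3,"wx":0,"wy":0,"wz":0,"claw":40},{"dx":0,"dy":0,"dz":0,"wx":0,"wy":0,"wz":0,"claw":40},{"dx":0,"dy":0,"dz":0,"wx":0,"wy":0,"wz":0,"claw":40}]'
python3 -m handwheel '[{"dx":0,"dy":0,"dz":0.2,"wx":0,"wy":0,"wz":0,"claw":40},{"dx":0,"dy":0,"dz":0.1,"wx":0,"wy":0,"wz":0,"claw":40},{"dx":0,"dy":0,"dz":0,"wx":0,"wy":0,"wz":0,"claw":40}]'
```

```text
clock: 34.3
position: [0.6038, 0.0472, 0.0536]
tool_rot: [3.141, -0.0, 1.672]
force: [0.4, -0.4, -0.9]
grip_width: 0.0584
finger_force: 65.7
clock: 34.67
position: [0.6037, 0.0472, 0.0508]
tool_rot: [3.142, -0.0, 1.672]
force: [-3.3, 0.6, 8.5]
grip_width: 0.0587
finger_force: 66.6
```

```bash
python3 -m handwheel '[{"dx":0,"dy":0,"dz":-0.05,"wx":0,"wy":0,"wz":0,"claw":75},{"dx":0,"dy":0,"dz":0,"wx":0,"wy":0,"wz":0,"claw":100},{"dx":0,"dy":0,"dz":0,"wx":0,"wy":0,"wz":0,"claw":100},{"dx":0,"dy":0,"dz":-5,"wx":0,"wy":0,"wz":0,"claw":100},{"dx":0,"dy":0,"dz":-6,"wx":0,"wy":0,"wz":0,"claw":100},{"dx":-4,"dy":-4,"dz":0,"wx":0,"wy":0,"wz":0,"claw":100},{"dx":-5,"dy":-3,"dz":0,"wx":0,"wy":0,"wz":0,"claw":100},{"dx":-5,"dy":-2,"dz":0,"wx":0,"wy":0,"wz":0,"claw":100}]'
python3 -m handwheel '[{"dx":-6,"dy":-2,"dz":0,"wx":0,"wy":0,"wz":0,"claw":100},{"dx":-6,"dy":-2,"dz":0,"wx":0,"wy":0,"wz":0,"claw":100},{"dx":-6,"dy":-1,"dz":0,"wx":0,"wy":0,"wz":0,"claw":100},{"dx":-4,"dy":-1,"dz":0,"wx":0,"wy":0,"wz":0,"claw":100},{"dx":0,"dy":0,"dz":0,"wx":0,"wy":0,"wz":0,"claw":100}]'
python3 pile.py 2; python3 blk.py cde
```

```text
clock: 35.67
position: [0.5272, -0.1025, 0.1613]
tool_rot: [3.141, 0.0, 1.672]
force: [0.3, -0.6, 0.2]
grip_width: 0.0856
finger_force: 0.0
clock: 36.3
position: [0.4896, -0.3281, 0.1608]
tool_rot: [-3.141, 0.001, 1.667]
force: [-0.3, 0.9, -0.2]
grip_width: 0.0853
finger_force: 0.0
('scene', 'top') [0.6033 0.0441 0.1008] 0.386
('top',) [0.6048 0.0428 0.0985] 0.156
('scene',) [0.6031 0.0441 0.1441] 0.224
c [[0.4384, -0.3364, -0.0522, 0.55], [0.441, -0.3217, -0.0138, 0.39], [0.4373, -0.3359, -0.0393, 0.14]]
d [[0.6176, -0.3336, -0.181, 0.31], [0.6184, -0.3335, -0.1539, 0.13], [0.6158, -0.3325, -0.1718, 0.16]]
e [[0.593, -0.1467, 0.251, 0.25], [0.5937, -0.1468, 0.2544, 0.07], [0.5906, -0.1451, 0.2728, 0.17]]
```

View pics/pile2.png

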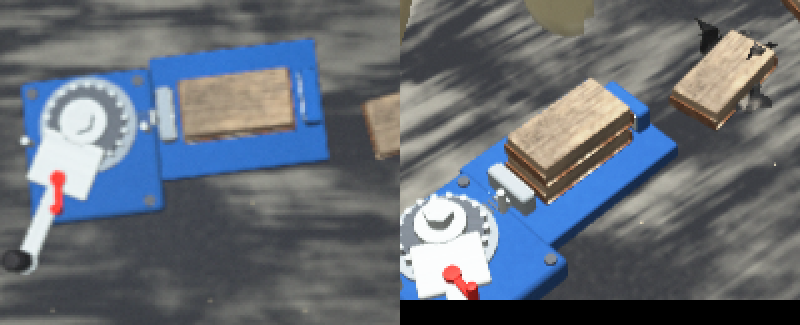

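Two blocks look flush at (235,105) in the top crop, between the jaws. Next is c.

```bash
python3 -c "
from h import *
go(.4386,-.3383,.0035,np.pi/2-.045)"
python3 -m handwheel '[{"dx":-0.5,"dy":-5.1,"dz":0,"wx":0,"wy":0,"wz":0.14,"claw":100},{"dx":0,"dy":0,"dz":0,"wx":0,"wy":0,"wz":0,"claw":100},{"dx":0,"dy":0,"dz":5,"wx":0,"wy":0,"wz":0,"claw":100},{"dx":0,"dy":0,"dz":4,"wx":0,"wy":0,"wz":0,"claw":100},{"dx":0,"dy":0,"dz":0,"wx":0,"wy":0,"wz":0,"claw":100},{"dx":0,"dy":0,"dz":0,"wx":0,"wy":0,"wz":0,"claw":100}]'
python3 -c "
from h import *
go(.4386,-.3383,.0035,np.pi/2-.045)"
```

```text
total [-0.94 -5.41 15.74] wz 0.147 rows 4 each [-0.23 -1.35  3.94]
clock: 37.25
position: [0.4417, -0.3348, 0.0723]
tool_rot: [3.14, 0.001, 1.533]
force: [-0.3, -0.1, 0.8]
grip_width: 0.0856
finger_force: 0.0
total [-0.36 -0.3   6.88] wz 0.007 rows 2 each [-0.18 -0.15  3.44]
```

```bash
python3 -m handwheel '[{"dx":-0.36,"dy":-0.3,"dz":1,"wx":0,"wy":0,"wz":0.007,"claw":100},{"dx":0,"dy":0,"dz":3,"wx":0,"wy":0,"wz":0,"claw":100},{"dx":0,"dy":0,"dz":2,"wx":0,"wy":0,"wz":0,"claw":100},{"dx":0,"dy":0,"dz":0.9,"wx":0,"wy":0,"wz":0,"claw":100},{"dx":0,"dy":0,"dz":0,"wx":0,"wy":0,"wz":0,"claw":100},{"dx":0,"dy":0,"dz":0,"wx":0,"wy":0,"wz":0,"claw":100}]'
python3 -m handwheel '[{"dx":0,"dy":0,"dz":0,"wx":0,"wy":0,"wz":0,"claw":40},{"dx":0,"dy":0,"dz":0,"wx":0,"wy":0,"wz":0,"claw":40},{"dx":0,"dy":0,"dz":0,"wx":0,"wy":0,"wz":0,"claw":40},{"dx":0,"dy":0,"dz":0,"wx":0,"wy":0,"wz":0,"claw":40},{"dx":0,"dy":0,"dz":0,"wx":0,"wy":0,"wz":0,"claw":40}]' 60
python3 -m handwheel '[{"dx":0,"dy":0,"dz":-2,"wx":0,"wy":0,"wz":0,"claw":40},{"dx":0,"dy":0,"dz":-5,"wx":0,"wy":0,"wz":0,"claw":40},{"dx":0,"dy":0,"dz":-5,"wx":0,"wy":0,"wz":0,"claw":40},{"dx":0,"dy":0,"dz":-4,"wx":0,"wy":0,"wz":-0.14,"claw":40},{"dx":0,"dy":0,"dz":0,"wx":0,"wy":0,"wz":0,"claw":40},{"dx":0,"dy":0,"dz":0,"wx":0,"wy":0,"wz":0,"claw":40}]'
python3 -c "
from h import *
go(.6043,.0453,.165,np.pi/2+.1005)"
```

```text
clock: 38.0
position: [0.4381, -0.3386, 0.0028]
tool_rot: [3.141, 0.001, 1.525]
force: [-0.1, -0.3, 0.0]
grip_width: 0.0855
finger_force: 0.0
clock: 38.62
position: [0.438, -0.3384, 0.0028]
tool_rot: [3.141, 0.0, 1.525]
force: [-1.9, 1.6, 11.5]
grip_width: 0.0588
finger_force: 63.4
clock: 39.38
position: [0.4375, -0.3381, 0.1623]
tool_rot: [3.141, -0.0, 1.663]
force: [0.0, -0.4, -1.4]
grip_width: 0.0587
finger_force: 65.6
total [36.63 20.16 -0.27] wz -0.008 rows 8 each [ 4.58  2.52 -0.03]
```

```bash
python3 -m handwheel '[{"dx":4.6,"dy":2.5,"dz":0,"wx":0,"wy":0,"wz":-0.008,"claw":40},{"dx":4.6,"dy":2.5,"dz":0,"wx":0,"wy":0,"wz":0,"claw":40},{"dx":4.6,"dy":2.5,"dz":0,"wx":0,"wy":0,"wz":0,"claw":40},{"dx":4.6,"dy":2.5,"dz":0,"wx":0,"wy":0,"wz":0,"claw":40},{"dx":4.6,"dy":2.5,"dz":0,"wx":0,"wy":0,"wz":0,"claw":40},{"dx":4.6,"dy":2.5,"dz":0,"wx":0,"wy":0,"wz":0,"claw":40},{"dx":4.6,"dy":2.5,"dz":0,"wx":0,"wy":0,"wz":0,"claw":40},{"dx":4.4,"dy":2.5,"dz":0,"wx":0,"wy":0,"wz":0,"claw":40}]'
python3 -m handwheel '[{"dx":0,"dy":0,"dz":3,"wx":0,"wy":0,"wz":0,"claw":40},{"dx":0,"dy":0,"dz":3,"wx":0,"wy":0,"wz":0,"claw":40},{"dx":0,"dy":0,"dz":1.8,"wx":0,"wy":0,"wz":0,"claw":40},{"dx":0,"dy":0,"dz":0,"wx":0,"wy":0,"wz":0,"claw":40},{"dx":0,"dy":0,"dz":0,"wx":0,"wy":0,"wz":0,"claw":40}]'
python3 -c "
from h import *
go(.6043,.0453,.0748,np.pi/2+.1005)"
```

```text
clock: 40.38
position: [0.5996, 0.0477, 0.1609]
tool_rot: [-3.14, 0.0, 1.672]
force: [0.7, -0.6, -0.6]
grip_width: 0.0588
finger_force: 65.5
clock: 41.0
position: [0.6002, 0.0459, 0.0847]
tool_rot: [3.141, 0.0, 1.672]
force: [0.4, 0.4, -0.8]
grip_width: 0.0585
finger_force: 65.6
total [-0.1   0.4   0.99] wz 0.001 rows 1 each [-0.1   0.4   0.99]
```

```bash
python3 -m handwheel '[{"dx":-0.1,"dy":0.4,"dz":0.3,"wx":0,"wy":0,"wz":0,"claw":40},{"dx":0,"dy":0,"dz":0.3,"wx":0,"wy":0,"wz":0,"claw":40},{"dx":0,"dy":0,"dz":0,"wx":0,"wy":0,"wz":0,"claw":40},{"dx":0,"dy":0,"dz":0,"wx":0,"wy":0,"wz":0,"claw":40}]'
python3 -c "
from h import *
go(.6043,.0453,.0748,np.pi/2+.1005)"
```

```text
clock: 41.5
position: [0.6039, 0.0454, 0.0781]
tool_rot: [3.142, -0.0, 1.673]
force: [0.2, 0.1, 0.0]
grip_width: 0.0588
finger_force: 65.6
total [-0.02  0.04  0.33] wz 0.001 rows 1 each [-0.02  0.04  0.33]
```

```bash
python3 -m handwheel '[{"dx":0,"dy":0.04,"dz":0.2,"wx":0,"wy":0,"wz":0,"claw":40},{"dx":0,"dy":0,"dz":0.1,"wx":0,"wy":0,"wz":0,"claw":40},{"dx":0,"dy":0,"dz":0,"wx":0,"wy":0,"wz":0,"claw":40}]'
python3 -m handwheel '[{"dx":0,"dy":0,"dz":0.05,"wx":0,"wy":0,"wz":0,"claw":40},{"dx":0,"dy":0,"dz":0,"wx":0,"wy":0,"wz":0,"claw":40}]'
```

```text
clock: 41.88
position: [0.6043, 0.0454, 0.0749]
tool_rot: [-3.142, 0.0, 1.673]
force: [-0.3, -0.2, -0.8]
grip_width: 0.059
finger_force: 65.5
clock: 42.12
position: [0.6043, 0.0455, 0.0748]
tool_rot: [3.141, -0.0, 1.673]
force: [-1.6, -0.3, 6.7]
grip_width: 0.0588
finger_force: 66.4
```

```bash
python3 -m handwheel '[{"dx":0,"dy":0,"dz":0,"wx":0,"wy":0,"wz":0,"claw":75},{"dx":0,"dy":0,"dz":0,"wx":0,"wy":0,"wz":0,"claw":100},{"dx":0,"dy":0,"dz":0,"wx":0,"wy":0,"wz":0,"claw":100},{"dx":0,"dy":0,"dz":-5,"wx":0,"wy":0,"wz":0,"claw":100},{"dx":0,"dy":0,"dz":-5,"wx":0,"wy":0,"wz":0,"claw":100},{"dx":-5,"dy":-3,"dz":0,"wx":0,"wy":0,"wz":0,"claw":100},{"dx":-5,"dy":-3,"dz":0,"wx":0,"wy":0,"wz":0,"claw":100},{"dx":-5,"dy":-3,"dz":0,"wx":0,"wy":0,"wz":0,"claw":100}]'
python3 -m handwheel '[{"dx":-6,"dy":-2,"dz":0,"wx":0,"wy":0,"wz":0,"claw":100},{"dx":-6,"dy":-2,"dz":0,"wx":0,"wy":0,"wz":0,"claw":100},{"dx":-6,"dy":-2,"dz":0,"wx":0,"wy":0,"wz":0,"claw":100},{"dx":-6,"dy":-2,"dz":0,"wx":0,"wy":0,"wz":0.09,"claw":100},{"dx":-4,"dy":0,"dz":0,"wx":0,"wy":0,"wz":0.09,"claw":100},{"dx":0,"dy":0,"dz":0,"wx":0,"wy":0,"wz":0.1,"claw":100},{"dx":0,"dy":0,"dz":0,"wx":0,"wy":0,"wz":0,"claw":100}]'
python3 pile.py 3; python3 blk.py de
python3 -c "
from h import *
go(.6174,-.3332,.165,np.pi/2-.185)"
```

```text
clock: 43.12
position: [0.5291, -0.1144, 0.1747]
tool_rot: [3.141, 0.0, 1.673]
force: [1.7, -0.8, 0.4]
grip_width: 0.0852
finger_force: 0.0
clock: 44.0
position: [0.4758, -0.3969, 0.1742]
tool_rot: [-3.141, -0.0, 1.393]
force: [0.1, 0.1, 0.4]
grip_width: 0.0852
finger_force: 0.0
('scene', 'top') [0.6052 0.0437 0.1312] 0.373
('top',) [0.6045 0.0431 0.0812] 0.123
('scene',) [0.6038 0.0447 0.1759] 0.247
d [[0.6178, -0.3327, -0.1924, 0.24], [0.618, -0.3335, -0.1884, 0.06], [0.616, -0.3324, -0.1724, 0.16]]
e [[0.5928, -0.1466, 0.2584, 0.26], [0.5937, -0.1469, 0.2548, 0.07], [0.5906, -0.1451, 0.2728, 0.18]]
total [ 8.68 12.8   0.96] wz 0.01 rows 3 each [2.89 4.27 0.32]
```

```bash
python3 -m handwheel '[{"dx":2.9,"dy":4.3,"dz":0,"wx":0,"wy":0,"wz":0.01,"claw":100},{"dx":2.9,"dy":4.3,"dz":0,"wx":0,"wy":0,"wz":0,"claw":100},{"dx":2.9,"dy":4.2,"dz":0,"wx":0,"wy":0,"wz":0,"claw":100},{"dx":0,"dy":0,"dz":5,"wx":0,"wy":0,"wz":0,"claw":100},{"dx":0,"dy":0,"dz":5,"wx":0,"wy":0,"wz":0,"claw":100},{"dx":0,"dy":0,"dz":0,"wx":0,"wy":0,"wz":0,"claw":100},{"dx":0,"dy":0,"dz":0,"wx":0,"wy":0,"wz":0,"claw":100}]'
python3 -c "
from h import *
go(.6173,-.3329,.003,np.pi/2-.187)"
```

```text
clock: 45.08
position: [0.6186, -0.3354, 0.0766]
tool_rot: [3.14, 0.001, 1.383]
force: [0.7, -0.5, -0.3]
grip_width: 0.0856
finger_force: 0.0
total [ 0.22 -0.17  7.36] wz -0.001 rows 2 each [ 0.11 -0.09  3.68]
```

```bash
python3 -m handwheel '[{"dx":0.22,"dy":-0.17,"dz":1,"wx":0,"wy":0,"wz":0,"claw":100},{"dx":0,"dy":0,"dz":3,"wx":0,"wy":0,"wz":0,"claw":100},{"dx":0,"dy":0,"dz":2.4,"wx":0,"wy":0,"wz":0,"claw":100},{"dx":0,"dy":0,"dz":0.9,"wx":0,"wy":0,"wz":0,"claw":100},{"dx":0,"dy":0,"dz":0,"wx":0,"wy":0,"wz":0,"claw":100},{"dx":0,"dy":0,"dz":0,"wx":0,"wy":0,"wz":0,"claw":100}]'
python3 -m handwheel '[{"dx":0,"dy":0,"dz":0,"wx":0,"wy":0,"wz":0,"claw":40},{"dx":0,"dy":0,"dz":0,"wx":0,"wy":0,"wz":0,"claw":40},{"dx":0,"dy":0,"dz":0,"wx":0,"wy":0,"wz":0,"claw":40},{"dx":0,"dy":0,"dz":0,"wx":0,"wy":0,"wz":0,"claw":40},{"dx":0,"dy":0,"dz":0,"wx":0,"wy":0,"wz":0,"claw":40}]' 60
python3 -m handwheel '[{"dx":0,"dy":0,"dz":-2,"wx":0,"wy":0,"wz":0,"claw":40},{"dx":0,"dy":0,"dz":-5,"wx":0,"wy":0,"wz":0,"claw":40},{"dx":0,"dy":0,"dz":-5,"wx":0,"wy":0,"wz":0,"claw":40},{"dx":0,"dy":0,"dz":-5,"wx":0,"wy":0,"wz":-0.144,"claw":40},{"dx":0,"dy":0,"dz":0,"wx":0,"wy":0,"wz":-0.144,"claw":40},{"dx":0,"dy":0,"dz":0,"wx":0,"wy":0,"wz":0,"claw":40},{"dx":0,"dy":0,"dz":0,"wx":0,"wy":0,"wz":0,"claw":40}]'
python3 -c "
from h import *
go(.6043,.0453,.165,np.pi/2+.1005)"
```

```text
clock: 45.82
position: [0.617, -0.3328, 0.0024]
tool_rot: [3.14, 0.0, 1.383]
force: [-0.1, 0.5, -0.4]
grip_width: 0.0855
finger_force: 0.0
clock: 46.45
position: [0.617, -0.3326, 0.0025]
tool_rot: [3.141, 0.0, 1.383]
force: [-2.7, 1.4, 8.1]
grip_width: 0.0589
finger_force: 65.1
clock: 47.32
position: [0.6162, -0.3323, 0.1714]
tool_rot: [-3.141, -0.0, 1.667]
force: [0.9, 0.2, -0.7]
grip_width: 0.0583
finger_force: 64.9
total [37.7   2.45  0.64] wz -0.004 rows 7 each [5.39 0.35 0.09]
```

```bash
python3 -m handwheel '[{"dx":5.4,"dy":0.35,"dz":0,"wx":0,"wy":0,"wz":-0.004,"claw":40},{"dx":5.4,"dy":0.35,"dz":0,"wx":0,"wy":0,"wz":0,"claw":40},{"dx":5.4,"dy":0.35,"dz":0,"wx":0,"wy":0,"wz":0,"claw":40},{"dx":5.4,"dy":0.35,"dz":0,"wx":0,"wy":0,"wz":0,"claw":40},{"dx":5.4,"dy":0.35,"dz":0,"wx":0,"wy":0,"wz":0,"claw":40},{"dx":5.4,"dy":0.35,"dz":0,"wx":0,"wy":0,"wz":0,"claw":40},{"dx":5.3,"dy":0.35,"dz":0,"wx":0,"wy":0,"wz":0,"claw":40},{"dx":0,"dy":0,"dz":0,"wx":0,"wy":0,"wz":0,"claw":40}]'
python3 -m handwheel '[{"dx":0,"dy":0,"dz":3,"wx":0,"wy":0,"wz":0,"claw":40},{"dx":0,"dy":0,"dz":2.5,"wx":0,"wy":0,"wz":0,"claw":40},{"dx":0,"dy":0,"dz":0,"wx":0,"wy":0,"wz":0,"claw":40},{"dx":0,"dy":0,"dz":0,"wx":0,"wy":0,"wz":0,"claw":40}]'
python3 -c "
from h import *
go(.6043,.0454,.1005,np.pi/2+.1005)"
```

```text
clock: 48.32
position: [0.6014, 0.0502, 0.1709]
tool_rot: [-3.14, -0.002, 1.678]
force: [0.0, -1.5, -1.0]
grip_width: 0.0587
finger_force: 64.9
clock: 48.82
position: [0.6024, 0.0446, 0.1172]
tool_rot: [3.141, 0.0, 1.673]
force: [0.5, -0.9, -1.0]
grip_width: 0.0587
finger_force: 64.9
total [0.06 0.2  1.67] wz 0.002 rows 1 each [0.06 0.2  1.67]
```

```bash
python3 -m handwheel '[{"dx":0.06,"dy":0.2,"dz":0.6,"wx":0,"wy":0,"wz":0,"claw":40},{"dx":0,"dy":0,"dz":0.6,"wx":0,"wy":0,"wz":0,"claw":40},{"dx":0,"dy":0,"dz":0.1,"wx":0,"wy":0,"wz":0,"claw":40},{"dx":0,"dy":0,"dz":0,"wx":0,"wy":0,"wz":0,"claw":40},{"dx":0,"dy":0,"dz":0,"wx":0,"wy":0,"wz":0,"claw":40}]'
python3 -c "
from h import *
go(.6043,.0454,.1005,np.pi/2+.1005)"
```

```text
clock: 49.45
position: [0.604, 0.0459, 0.1036]
tool_rot: [3.141, -0.0, 1.675]
force: [0.3, -0.2, -1.7]
grip_width: 0.0589
finger_force: 64.9
total [-0.06  0.03  0.31] wz 0.004 rows 1 each [-0.06  0.03  0.31]
```

```bash
python3 -m handwheel '[{"dx":-0.05,"dy":0.03,"dz":0.2,"wx":0,"wy":0,"wz":0.004,"claw":40},{"dx":0,"dy":0,"dz":0.05,"wx":0,"wy":0,"wz":0,"claw":40},{"dx":0,"dy":0,"dz":0,"wx":0,"wy":0,"wz":0,"claw":40}]'
python3 -m handwheel '[{"dx":0,"dy":0,"dz":0.06,"wx":0,"wy":0,"wz":0,"claw":40},{"dx":0,"dy":0,"dz":0,"wx":0,"wy":0,"wz":0,"claw":40}]'
```

```text
clock: 49.82
position: [0.6043, 0.0455, 0.1009]
tool_rot: [-3.142, -0.0, 1.671]
force: [0.9, 0.1, -1.1]
grip_width: 0.0591
finger_force: 64.9
clock: 50.08
position: [0.6043, 0.0454, 0.1005]
tool_rot: [3.141, -0.0, 1.671]
force: [-0.9, 0.1, 0.3]
grip_width: 0.059
finger_force: 65.1
```

```bash
python3 -m handwheel '[{"dx":0,"dy":0,"dz":0.04,"wx":0,"wy":0,"wz":0,"claw":40},{"dx":0,"dy":0,"dz":0,"wx":0,"wy":0,"wz":0,"claw":75},{"dx":0,"dy":0,"dz":0,"wx":0,"wy":0,"wz":0,"claw":100},{"dx":0,"dy":0,"dz":0,"wx":0,"wy":0,"wz":0,"claw":100},{"dx":0,"dy":0,"dz":-5,"wx":0,"wy":0,"wz":0,"claw":100},{"dx":0,"dy":0,"dz":-3,"wx":0,"wy":0,"wz":0,"claw":100},{"dx":-5,"dy":-3,"dz":0,"wx":0,"wy":0,"wz":0,"claw":100},{"dx":-5,"dy":-3,"dz":0,"wx":0,"wy":0,"wz":0,"claw":100}]'
python3 -m handwheel '[{"dx":-6,"dy":-2,"dz":0,"wx":0,"wy":0,"wz":0,"claw":100},{"dx":-6,"dy":-2,"dz":0,"wx":0,"wy":0,"wz":0,"claw":100},{"dx":-6,"dy":-2,"dz":0,"wx":0,"wy":0,"wz":0,"claw":100},{"dx":-6,"dy":-2,"dz":0,"wx":0,"wy":0,"wz":0,"claw":100},{"dx":-6,"dy":0,"dz":0,"wx":0,"wy":0,"wz":0,"claw":100},{"dx":0,"dy":0,"dz":0,"wx":0,"wy":0,"wz":0,"claw":100}]'
python3 pile.py 4; python3 blk.py e
python3 -c "
from h import *
go(.5928,-.1467,.165,np.pi/2+.258)"
```

```text
clock: 51.08
position: [0.554, -0.061, 0.1803]
tool_rot: [3.141, 0.0, 1.672]
force: [1.3, -1.1, -0.3]
grip_width: 0.0855
finger_force: 0.0
clock: 51.82
position: [0.504, -0.3684, 0.1797]
tool_rot: [-3.141, 0.002, 1.665]
force: [0.7, 1.2, -1.0]
grip_width: 0.0855
finger_force: 0.0
('scene', 'top') [0.605  0.0438 0.1126] 0.395
('top',) [0.6054 0.0429 0.1366] 0.141
('scene',) [0.6034 0.0454 0.1502] 0.249
e [[0.5928, -0.1466, 0.2612, 0.26], [0.5935, -0.1466, 0.2448, 0.07], [0.5912, -0.1459, 0.2658, 0.18]]
total [20.59 10.83  1.49] wz -0.157 rows 5 each [4.12 2.17 0.3 ]
```

View pics/pile4.png

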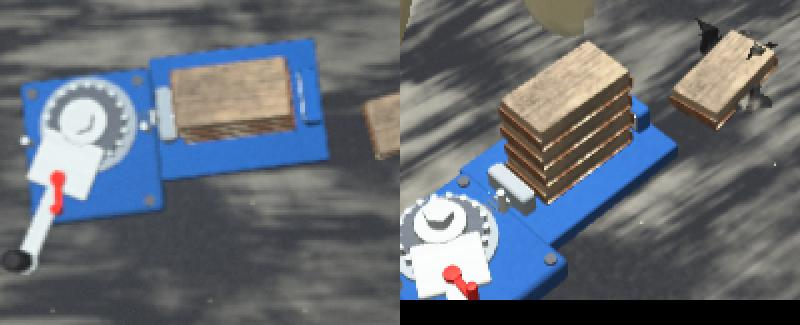

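The four blocks are flush, with edges aligned at (230,95) in the top crop and (567,120) in the scene crop. Now e.

```bash
python3 -m handwheel '[{"dx":4.1,"dy":2.2,"dz":0,"wx":0,"wy":0,"wz":0,"claw":100},{"dx":4.1,"dy":2.2,"dz":0,"wx":0,"wy":0,"wz":0,"claw":100},{"dx":4.1,"dy":2.2,"dz":0,"wx":0,"wy":0,"wz":0,"claw":100},{"dx":4.1,"dy":2.2,"dz":0,"wx":0,"wy":0,"wz":0,"claw":100},{"dx":4.1,"dy":2.2,"dz":0,"wx":0,"wy":0,"wz":-0.157,"claw":100},{"dx":0,"dy":0,"dz":5,"wx":0,"wy":0,"wz":0,"claw":100},{"dx":0,"dy":0,"dz":5,"wx":0,"wy":0,"wz":0,"claw":100},{"dx":0,"dy":0,"dz":0,"wx":0,"wy":0,"wz":0,"claw":100}]'
python3 -m handwheel '[{"dx":0,"dy":0,"dz":0,"wx":0,"wy":0,"wz":0,"claw":100}]'
python3 -c "
from h import *
go(.5928,-.1467,.003,np.pi/2+.258)"
```

```text
clock: 53.02
position: [0.5926, -0.147, 0.0776]
tool_rot: [-3.137, -0.003, 1.83]
force: [-0.2, -0.2, 1.1]
grip_width: 0.0856
finger_force: 0.0
clock: 53.15
position: [0.5953, -0.1484, 0.0818]
tool_rot: [3.14, 0.001, 1.828]
force: [0.2, 0.7, 0.7]
grip_width: 0.0852
finger_force: 0.0
total [ 0.23 -0.2   7.88] wz -0.001 rows 2 each [ 0.11 -0.1   3.94]
```

```bash
python3 -m handwheel '[{"dx":0.2,"dy":-0.2,"dz":1.5,"wx":0,"wy":0,"wz":0,"claw":100},{"dx":0,"dy":0,"dz":3,"wx":0,"wy":0,"wz":0,"claw":100},{"dx":0,"dy":0,"dz":2.4,"wx":0,"wy":0,"wz":0,"claw":100},{"dx":0,"dy":0,"dz":0.8,"wx":0,"wy":0,"wz":0,"claw":100},{"dx":0,"dy":0,"dz":0,"wx":0,"wy":0,"wz":0,"claw":100},{"dx":0,"dy":0,"dz":0,"wx":0,"wy":0,"wz":0,"claw":100}]'
python3 -m handwheel '[{"dx":0,"dy":0,"dz":0,"wx":0,"wy":0,"wz":0,"claw":40},{"dx":0,"dy":0,"dz":0,"wx":0,"wy":0,"wz":0,"claw":40},{"dx":0,"dy":0,"dz":0,"wx":0,"wy":0,"wz":0,"claw":40},{"dx":0,"dy":0,"dz":0,"wx":0,"wy":0,"wz":0,"claw":40},{"dx":0,"dy":0,"dz":0,"wx":0,"wy":0,"wz":0,"claw":40}]' 60
python3 -m handwheel '[{"dx":0,"dy":0,"dz":-2,"wx":0,"wy":0,"wz":0,"claw":40},{"dx":0,"dy":0,"dz":-5,"wx":0,"wy":0,"wz":0,"claw":40},{"dx":0,"dy":0,"dz":-5,"wx":0,"wy":0,"wz":0,"claw":40},{"dx":0,"dy":0,"dz":-5,"wx":0,"wy":0,"wz":0.078,"claw":40},{"dx":0,"dy":0,"dz":-2,"wx":0,"wy":0,"wz":0.079,"claw":40},{"dx":0,"dy":0,"dz":0,"wx":0,"wy":0,"wz":0,"claw":40},{"dx":0,"dy":0,"dz":0,"wx":0,"wy":0,"wz":0,"claw":40}]'
python3 -c "
from h import *
go(.6043,.0453,.185,np.pi/2+.1005)"
```

```text
clock: 53.9
position: [0.5927, -0.1474, 0.0041]
tool_rot: [3.14, 0.001, 1.828]
force: [-0.1, -0.4, -0.2]
grip_width: 0.0857
finger_force: 0.0
clock: 54.52
position: [0.5924, -0.1473, 0.0039]
tool_rot: [3.141, 0.0, 1.828]
force: [-2.3, 1.8, 10.4]
grip_width: 0.0584
finger_force: 64.0
clock: 55.4
position: [0.5916, -0.147, 0.1925]
tool_rot: [-3.141, -0.0, 1.673]
force: [-0.0, 0.3, -1.7]
grip_width: 0.0587
finger_force: 65.3
total [19.    3.21  0.75] wz 0.001 rows 4 each [4.75 0.8  0.19]
```

```bash
python3 -m handwheel '[{"dx":4.7,"dy":0.8,"dz":0,"wx":0,"wy":0,"wz":0,"claw":40},{"dx":4.7,"dy":0.8,"dz":0,"wx":0,"wy":0,"wz":0,"claw":40},{"dx":4.7,"dy":0.8,"dz":0,"wx":0,"wy":0,"wz":0,"claw":40},{"dx":4.8,"dy":0.8,"dz":0,"wx":0,"wy":0,"wz":0,"claw":40},{"dx":0,"dy":0,"dz":2.5,"wx":0,"wy":0,"wz":0,"claw":40},{"dx":0,"dy":0,"dz":2.2,"wx":0,"wy":0,"wz":0,"claw":40},{"dx":0,"dy":0,"dz":0,"wx":0,"wy":0,"wz":0,"claw":40},{"dx":0,"dy":0,"dz":0,"wx":0,"wy":0,"wz":0,"claw":40}]'
python3 -c "
from h import *
go(.6044,.0447,.1279,np.pi/2+.1005)"
```

```text
clock: 56.4
position: [0.6052, 0.0438, 0.1463]
tool_rot: [-3.142, 0.0, 1.671]
force: [-0.8, 0.6, -1.7]
grip_width: 0.0588
finger_force: 65.2
total [ 0.1  -0.07  1.84] wz -0.0 rows 1 each [ 0.1  -0.07  1.84]
```

```bash
python3 -m handwheel '[{"dx":0.1,"dy":-0.07,"dz":0.6,"wx":0,"wy":0,"wz":0,"claw":40},{"dx":0,"dy":0,"dz":0.6,"wx":0,"wy":0,"wz":0,"claw":40},{"dx":0,"dy":0,"dz":0.3,"wx":0,"wy":0,"wz":0,"claw":40},{"dx":0,"dy":0,"dz":0,"wx":0,"wy":0,"wz":0,"claw":40},{"dx":0,"dy":0,"dz":0,"wx":0,"wy":0,"wz":0,"claw":40}]'
python3 -c "
from h import *
go(.6044,.0447,.1279,np.pi/2+.1005)"
```

```text
clock: 57.02
position: [0.6043, 0.0449, 0.1311]
tool_rot: [3.141, -0.0, 1.671]
force: [0.6, 0.6, 0.0]
grip_width: 0.0589
finger_force: 65.2
total [-0.02  0.    0.32] wz -0.001 rows 1 each [-0.02  0.    0.32]
```

```bash
python3 -m handwheel '[{"dx":-0.02,"dy":0,"dz":0.2,"wx":0,"wy":0,"wz":0,"claw":40},{"dx":0,"dy":0,"dz":0.07,"wx":0,"wy":0,"wz":0,"claw":40},{"dx":0,"dy":0,"dz":0,"wx":0,"wy":0,"wz":0,"claw":40}]'
python3 -m handwheel '[{"dx":0,"dy":0,"dz":0.06,"wx":0,"wy":0,"wz":0,"claw":40},{"dx":0,"dy":0,"dz":0,"wx":0,"wy":0,"wz":0,"claw":40}]'
```

```text
clock: 57.4
position: [0.6043, 0.0447, 0.1282]
tool_rot: [-3.142, -0.0, 1.671]
force: [0.2, 1.0, -0.7]
grip_width: 0.0585
finger_force: 65.2
clock: 57.65
position: [0.6044, 0.0448, 0.1279]
tool_rot: [3.141, -0.0, 1.671]
force: [-1.3, 0.6, 3.8]
grip_width: 0.0589
finger_force: 65.7
```

Contact felt; release, rise and back off to check the pile.

```bash
python3 -m handwheel '[{"dx":0,"dy":0,"dz":0,"wx":0,"wy":0,"wz":0,"claw":75},{"dx":0,"dy":0,"dz":0,"wx":0,"wy":0,"wz":0,"claw":100},{"dx":0,"dy":0,"dz":0,"wx":0,"wy":0,"wz":0,"claw":100},{"dx":0,"dy":0,"dz":-4,"wx":0,"wy":0,"wz":0,"claw":100},{"dx":0,"dy":0,"dz":-3,"wx":0,"wy":0,"wz":0,"claw":100},{"dx":-5,"dy":-3,"dz":0,"wx":0,"wy":0,"wz":0,"claw":100},{"dx":-5,"dy":-3,"dz":0,"wx":0,"wy":0,"wz":0,"claw":100},{"dx":-6,"dy":-2,"dz":0,"wx":0,"wy":0,"wz":0,"claw":100}]'
python3 -m handwheel '[{"dx":-6,"dy":-3,"dz":0,"wx":0,"wy":0,"wz":0,"claw":0},{"dx":-6,"dy":-3,"dz":0,"wx":0,"wy":0,"wz":0,"claw":0},{"dx":0,"dy":0,"dz":0,"wx":0,"wy":0,"wz":0,"claw":0}]'
python3 pile.py 5
python3 - <<'E'
from h import *
C=grab(); a=C["top"]["frame"][200:320,190:330];b=C["scene"]["frame"][205:345,205:345]
cv2.imwrite("pics/fin.png",np.hstack([cv2.resize(a,None,fx=2.8,fy=2.8,interpolation=3)[:336],cv2.resize(b,(400,400),interpolation=3)[:336]]))
E
```

```text
clock: 58.65
position: [0.5399, -0.1227, 0.198]
tool_rot: [3.141, -0.0, 1.672]
force: [1.3, -0.3, 0.3]
grip_width: 0.0853
finger_force: 0.0
clock: 59.02
position: [0.494, -0.2433, 0.1979]
tool_rot: [-3.141, 0.002, 1.663]
force: [0.1, 0.7, -0.0]
grip_width: 0.0322
finger_force: 0.0
('scene', 'top') [0.6066 0.0442 0.1077] 0.565
('top',) [0.6    0.0407 0.1064] 0.206
('scene',) [ 0.5988  0.059  -0.051 ] 0.325
```

View pics/fin.png

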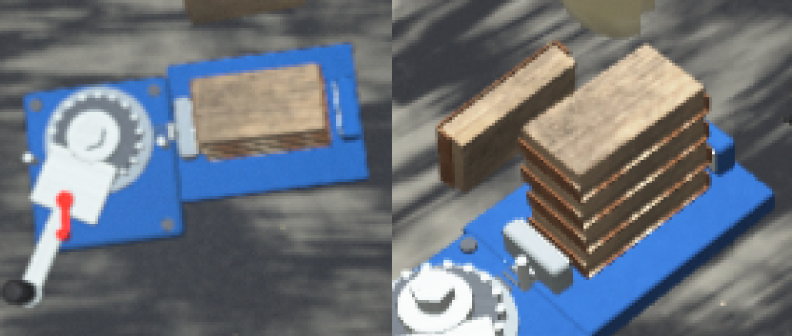

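The top block (e) is not on the pile: the scene crop shows four layers, and a block standing on edge behind the clamp at (505,115), also at (240,5) in the top crop. I look closer.

```bash
python3 pile.py 4
python3 - <<'E'
from h import *
C=grab(); a=C["top"]["frame"][140:260,220:340];b=C["scene"]["frame"][195:335,205:345]
cv2.imwrite("pics/look.png",np.hstack([cv2.resize(a,(400,400),interpolation=3),cv2.resize(b,(400,400),interpolation=3)]))
for n in C:
    cv2.imwrite(f"pics/raw_{n}.png",C[n]["frame"])
    m=brown(C[n]); k,L,st,ce=cv2.connectedComponentsWithStats(m)
    for i in range(1,k):
        if st[i,4]>150 and 170<ce[i][0]<450 and 120<ce[i][1]<350: print(n,st[i],ce[i].round(1))
E
```

```text
('scene', 'top') [0.6071 0.044  0.0698] 0.436
('top',) [0.6055 0.043  0.1358] 0.13
('scene',) [ 0.6115  0.0434 -0.1599] 0.295
scene [  103   105   201   137 16844] [189.7 174.7]
scene [ 322  135   57   59 2304] [346.9 165.1]
scene [387 134  34  17 274] [402.  145.7]
scene [ 201  218  116   83 4284] [264.1 251.5]
scene [221 332  18  20 169] [230. 341.]
top [ 373  152   43   56 1595] [393.6 175.9]
top [253 172  46  27 956] [275.6 185.4]
top [ 259  224   49   32 1301] [282.8 239.3]
```

View pics/look.png

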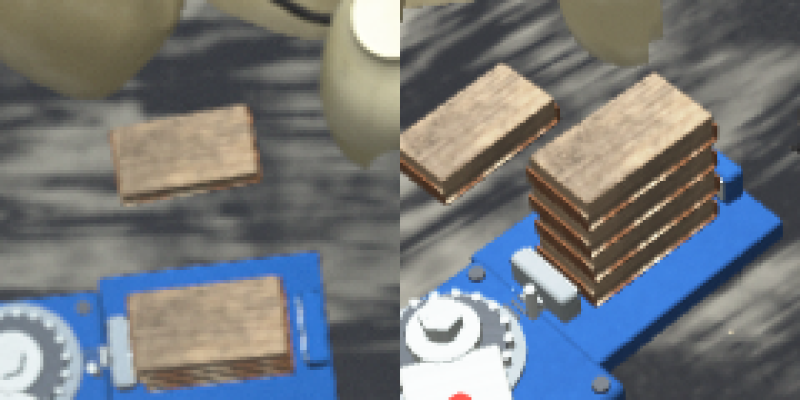

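The fallen block now lies flat on the bench behind the clamp, at (185,153) in the top crop and (480,135) in the scene crop. The four-block pile is still square. I measure it and the clearance to the big vase and the bust.

```bash
python3 -m handwheel '[{"dx":0,"dy":0,"dz":0,"wx":0,"wy":0,"wz":0,"claw":85},{"dx":0,"dy":0,"dz":0,"wx":0,"wy":0,"wz":0,"claw":85},{"dx":0,"dy":0,"dz":0,"wx":0,"wy":0,"wz":0,"claw":85},{"dx":0,"dy":0,"dz":0,"wx":0,"wy":0,"wz":0,"claw":85}]'
cat > m5.py <<'E'
from h import *
C=grab(); f=C["top"]
X=onz(f,(275.6,185.4),.013); print("rough",X)
for cams in (("top",),("scene","top")):
    q,c,M=fitbox(C,(X[0],X[1],.013,.1),z=.013,cams=cams); print(cams,np.round(q,4),round(c,3))
q,c,M=fitbox(C,(X[0],X[1],.013,.1),cams=("top",)); print("free z",np.round(q,4),round(c,3))
for z in (0,.03,.08,.12): print("vase edge at z",z,onz(f,(250,168),z).round(3),"bust edge",onz(f,(329,187),z).round(3))
# gray/cream boundary in scene: project the far finger back
p=q
for nm,P in (("block far edge",[.03,0,0]),("finger far",[.055,0,.0]),("body far",[.043,.04,.08])):
    for n in C: print(nm,n,proj(C[n],T([p[0],p[1],.013,p[3]],P)).round(0))
E
python3 m5.py
```

```text
clock: 59.92
position: [0.4964, -0.2386, 0.1977]
tool_rot: [3.142, -0.0, 1.671]
force: [-1.9, -0.3, -1.2]
grip_width: 0.072
finger_force: 0.0
rough [0.76391261 0.06784818 0.013     ]
('top',) [0.7624 0.0681 0.013  0.163 ] 0.096
('scene', 'top') [0.7615 0.0692 0.013  0.1689] 0.387
free z [0.7621 0.0682 0.0119 0.1625] 0.095
vase edge at z 0 [ 0.818  0.139 -0.   ] bust edge [ 0.759 -0.075  0.   ]
vase edge at z 0.03 [0.809 0.134 0.03 ] bust edge [ 0.751 -0.075  0.03 ]
vase edge at z 0.08 [0.792 0.126 0.08 ] bust edge [ 0.737 -0.074  0.08 ]
vase edge at z 0.12 [0.779 0.12  0.12 ] bust edge [ 0.726 -0.073  0.12 ]
block far edge scene [[222. 232.]]
block far edge top [[274. 175.]]
finger far scene [[214. 226.]]
finger far top [[272. 167.]]
body far scene [[197. 212.]]
body far top [[254. 164.]]
```

Run:
```python
from h import *
C=grab()
# bust mask -> foot position ; jar: cream blob left of it
for n in C:
    for d in optics.masks_of("bust",n)[:1]: print(n,"bust",round(d["p"],2),d["rect"])
im={n:C[n]["frame"].copy() for n in C}
lab=cv2.cvtColor(C["top"]["frame"],cv2.COLOR_BGR2LAB).astype(int); cream=(lab[...,2]>136)&(lab[...,0]>60)
print("top: lowest cream row per col",[(c,int(np.nonzero(cream[60:172,c])[0].max()+60)) for c in range(200,300,8) if cream[60:172,c].any()])
lab=cv2.cvtColor(C["scene"]["frame"],cv2.COLOR_BGR2LAB).astype(int); cream=(lab[...,2]>136)&(lab[...,0]>60)
low=[(c,int(np.nonzero(cream[100:250,c])[0].max()+100)) for c in range(108,210,10)]; print("scene low",low)
for c,r in low: print(c,onz(C["scene"],(c,r),0).round(3)[:2])
for n,px in (("scene",(280,215)),("top",(338,185))): print("bust foot",onz(C[n],px,0).round(3))
```

```text
scene bust 0.78 [255.6, 115.0, 48.8, 103.2]
top bust 0.56 [316.2, 129.5, 40.4, 60.3]
top: lowest cream row per col [(200, 133), (208, 146), (216, 154), (224, 160), (232, 164), (240, 167), (248, 168), (256, 165), (264, 157), (272, 147), (280, 139), (288, 143), (296, 146)]
scene low [(108, 231), (118, 236), (128, 238), (138, 241), (148, 242), (158, 244), (168, 244), (178, 244), (188, 243), (198, 229), (208, 249)]
108 [0.959 0.256]
118 [0.932 0.246]
128 [0.913 0.232]
138 [0.892 0.22 ]
148 [0.876 0.205]
158 [0.858 0.191]
168 [0.845 0.175]
178 [0.831 0.158]
188 [0.821 0.14 ]
198 [0.843 0.103]
208 [0.78  0.117]
bust foot [ 0.767 -0.06   0.   ]
bust foot [ 0.764 -0.1    0.   ]
```

```bash
python3 -c "
from h import *
s=go(.62,.03,.198); go(.7639,.0541,.198,1.736,src=s)"
```

```text
total [25.49 14.98 -0.03] wz 0.0 rows 6 each [ 4.25  2.5  -0.01]
total [ 0.96 14.56 -0.  ] wz -0.065 rows 3 each [ 0.32  4.85 -0.  ]
```

```bash
python3 -m handwheel '[{"dx":4.2,"dy":2.5,"dz":0,"wx":0,"wy":0,"wz":0,"claw":92},{"dx":4.3,"dy":2.5,"dz":0,"wx":0,"wy":0,"wz":0,"claw":92},{"dx":4.3,"dy":2.5,"dz":0,"wx":0,"wy":0,"wz":0,"claw":92},{"dx":4.3,"dy":2.5,"dz":0,"wx":0,"wy":0,"wz":0,"claw":92},{"dx":4.2,"dy":2.5,"dz":0,"wx":0,"wy":0,"wz":0,"claw":92},{"dx":4.2,"dy":2.5,"dz":0,"wx":0,"wy":0,"wz":0,"claw":92},{"dx":0,"dy":0,"dz":0,"wx":0,"wy":0,"wz":0,"claw":92}]'
python3 -m handwheel '[{"dx":0.4,"dy":4.8,"dz":0,"wx":0,"wy":0,"wz":-0.03,"claw":92},{"dx":0.3,"dy":4.8,"dz":0,"wx":0,"wy":0,"wz":-0.035,"claw":92},{"dx":0.3,"dy":4.8,"dz":0,"wx":0,"wy":0,"wz":0,"claw":92},{"dx":0,"dy":0,"dz":0,"wx":0,"wy":0,"wz":0,"claw":92},{"dx":0,"dy":0,"dz":0,"wx":0,"wy":0,"wz":0,"claw":92}]'
python3 -c "
from h import *
go(.7639,.0541,.003,1.736)"
```

```text
clock: 61.1
position: [0.6209, 0.0346, 0.1971]
tool_rot: [-3.142, -0.001, 1.676]
force: [-1.1, -0.5, -0.2]
grip_width: 0.0786
finger_force: 0.0
clock: 61.72
position: [0.761, 0.058, 0.1972]
tool_rot: [-3.141, 0.0, 1.735]
force: [0.7, -0.0, 0.0]
grip_width: 0.0784
finger_force: 0.0
total [-0.43  0.22 19.42] wz -0.001 rows 4 each [-0.11  0.06  4.85]
```

```bash
python3 -m handwheel '[{"dx":-0.4,"dy":0.2,"dz":3,"wx":0,"wy":0,"wz":0,"claw":92},{"dx":0,"dy":0,"dz":4,"wx":0,"wy":0,"wz":0,"claw":92},{"dx":0,"dy":0,"dz":4,"wx":0,"wy":0,"wz":0,"claw":92},{"dx":0,"dy":0,"dz":2.5,"wx":0,"wy":0,"wz":0,"claw":92},{"dx":0,"dy":0,"dz":0,"wx":0,"wy":0,"wz":0,"claw":92},{"dx":0,"dy":0,"dz":0,"wx":0,"wy":0,"wz":0,"claw":92}]'
python3 -c "
from h import *
go(.7639,.0541,.003,1.736)"
```

```text
clock: 62.48
position: [0.7647, 0.055, 0.0646]
tool_rot: [3.14, 0.0, 1.735]
force: [0.3, -0.1, 1.4]
grip_width: 0.0786
finger_force: 0.0
total [-0.08 -0.09  6.16] wz -0.001 rows 2 each [-0.04 -0.05  3.08]
```

```bash
python3 -m handwheel '[{"dx":-0.08,"dy":-0.09,"dz":2,"wx":0,"wy":0,"wz":0,"claw":92},{"dx":0,"dy":0,"dz":2,"wx":0,"wy":0,"wz":0,"claw":92},{"dx":0,"dy":0,"dz":1.3,"wx":0,"wy":0,"wz":0,"claw":92},{"dx":0,"dy":0,"dz":0.7,"wx":0,"wy":0,"wz":0,"claw":92},{"dx":0,"dy":0,"dz":0,"wx":0,"wy":0,"wz":0,"claw":92},{"dx":0,"dy":0,"dz":0,"wx":0,"wy":0,"wz":0,"claw":92}]'
python3 -m handwheel '[{"dx":0,"dy":0,"dz":0,"wx":0,"wy":0,"wz":0,"claw":40},{"dx":0,"dy":0,"dz":0,"wx":0,"wy":0,"wz":0,"claw":40},{"dx":0,"dy":0,"dz":0,"wx":0,"wy":0,"wz":0,"claw":40},{"dx":0,"dy":0,"dz":0,"wx":0,"wy":0,"wz":0,"claw":40},{"dx":0,"dy":0,"dz":0,"wx":0,"wy":0,"wz":0,"claw":40}]' 80
python3 -m handwheel '[{"dx":0,"dy":0,"dz":-2,"wx":0,"wy":0,"wz":0,"claw":40},{"dx":0,"dy":0,"dz":-5,"wx":0,"wy":0,"wz":0,"claw":40},{"dx":0,"dy":0,"dz":-5,"wx":0,"wy":0,"wz":0,"claw":40},{"dx":0,"dy":0,"dz":-5,"wx":0,"wy":0,"wz":0,"claw":40},{"dx":0,"dy":0,"dz":-2,"wx":0,"wy":0,"wz":0,"claw":40},{"dx":0,"dy":0,"dz":0,"wx":0,"wy":0,"wz":0,"claw":40},{"dx":0,"dy":0,"dz":0,"wx":0,"wy":0,"wz":0,"claw":40}]'
```

```text
clock: 63.22
position: [0.7638, 0.0544, 0.0032]
tool_rot: [3.141, 0.0, 1.736]
force: [0.1, -0.6, 1.0]
grip_width: 0.0786
finger_force: 0.0
clock: 63.85
position: [0.7641, 0.0544, 0.0038]
tool_rot: [3.14, 0.0, 1.736]
force: [-0.8, -0.3, 7.1]
grip_width: 0.0583
finger_force: 86.6
clock: 64.72
position: [0.7628, 0.0544, 0.1913]
tool_rot: [-3.14, -0.0, 1.736]
force: [-1.0, 0.4, -1.3]
grip_width: 0.0583
finger_force: 86.0
```

```bash
python3 -c "
from h import *
go(.6058,.0307,.165,1.671)"
python3 pile.py 4
```

```text
total [  0.24 -15.87   2.63] wz 0.065 rows 3 each [ 0.08 -5.29  0.88]
('scene', 'top') [0.6039 0.0439 0.1177] 0.83
('top',) [0.5944 0.0199 0.6682] 0.63
('scene',) [0.6025 0.0458 0.1327] 0.189
```

```bash
python3 -m handwheel '[{"dx":0.1,"dy":-4,"dz":0,"wx":0,"wy":0,"wz":0.033,"claw":40},{"dx":0.1,"dy":-4,"dz":0,"wx":0,"wy":0,"wz":0.032,"claw":40},{"dx":0.3,"dy":-4,"dz":0,"wx":0,"wy":0,"wz":0,"claw":40},{"dx":0.2,"dy":-3.8,"dz":0,"wx":0,"wy":0,"wz":0,"claw":40},{"dx":0,"dy":0,"dz":2.5,"wx":0,"wy":0,"wz":0,"claw":40},{"dx":0,"dy":0,"dz":2,"wx":0,"wy":0,"wz":0,"claw":40},{"dx":0,"dy":0,"dz":0,"wx":0,"wy":0,"wz":0,"claw":40},{"dx":0,"dy":0,"dz":0,"wx":0,"wy":0,"wz":0,"claw":40}]'
python3 -c "
from h import *
go(.6058,.0307,.1278,1.671)"
```

```text
clock: 65.82
position: [0.6061, 0.0417, 0.148]
tool_rot: [3.142, 0.0, 1.671]
force: [-0.3, 0.4, -0.7]
grip_width: 0.0583
finger_force: 86.1
total [-1.09 -0.14  2.02] wz -0.0 rows 1 each [-1.09 -0.14  2.02]
```

```bash
python3 -m handwheel '[{"dx":-1.09,"dy":-0.14,"dz":0.6,"wx":0,"wy":0,"wz":0,"claw":40},{"dx":0,"dy":0,"dz":0.6,"wx":0,"wy":0,"wz":0,"claw":40},{"dx":0,"dy":0,"dz":0.3,"wx":0,"wy":0,"wz":0,"claw":40},{"dx":0,"dy":0,"dz":0,"wx":0,"wy":0,"wz":0,"claw":40},{"dx":0,"dy":0,"dz":0,"wx":0,"wy":0,"wz":0,"claw":40}]'
python3 -c "
from h import *
go(.6058,.0307,.1278,1.671)"
```

```text
clock: 66.45
position: [0.6057, 0.0309, 0.1328]
tool_rot: [3.141, -0.0, 1.671]
force: [-0.6, -0.0, -1.5]
grip_width: 0.0585
finger_force: 86.1
total [-0.02  0.    0.5 ] wz -0.0 rows 1 each [-0.02  0.    0.5 ]
```

```bash
python3 -m handwheel '[{"dx":-0.02,"dy":0,"dz":0.3,"wx":0,"wy":0,"wz":0,"claw":40},{"dx":0,"dy":0,"dz":0.14,"wx":0,"wy":0,"wz":0,"claw":40},{"dx":0,"dy":0,"dz":0,"wx":0,"wy":0,"wz":0,"claw":40}]'
python3 -m handwheel '[{"dx":0,"dy":0,"dz":0.08,"wx":0,"wy":0,"wz":0,"claw":40},{"dx":0,"dy":0,"dz":0,"wx":0,"wy":0,"wz":0,"claw":40}]'
```

```text
clock: 66.82
position: [0.6056, 0.0305, 0.1281]
tool_rot: [-3.141, 0.0, 1.671]
force: [-0.6, -0.3, -1.2]
grip_width: 0.0581
finger_force: 86.1
clock: 67.08
position: [0.6058, 0.0306, 0.1277]
tool_rot: [3.141, -0.0, 1.671]
force: [-1.1, 0.5, 2.6]
grip_width: 0.0584
finger_force: 86.5
```

```bash
python3 -m handwheel '[{"dx":0,"dy":0,"dz":0,"wx":0,"wy":0,"wz":0,"claw":75},{"dx":0,"dy":0,"dz":0,"wx":0,"wy":0,"wz":0,"claw":100},{"dx":0,"dy":0,"dz":0,"wx":0,"wy":0,"wz":0,"claw":100},{"dx":0,"dy":0,"dz":-4,"wx":0,"wy":0,"wz":0,"claw":100},{"dx":0,"dy":0,"dz":-4,"wx":0,"wy":0,"wz":0,"claw":100},{"dx":-5,"dy":-3,"dz":0,"wx":0,"wy":0,"wz":0,"claw":100},{"dx":-5,"dy":-3,"dz":0,"wx":0,"wy":0,"wz":0,"claw":100},{"dx":-6,"dy":-2,"dz":0,"wx":0,"wy":0,"wz":0,"claw":100}]'
python3 -m handwheel '[{"dx":-6,"dy":-3,"dz":0,"wx":0,"wy":0,"wz":0,"claw":0},{"dx":-6,"dy":-3,"dz":0,"wx":0,"wy":0,"wz":0,"claw":0},{"dx":-3,"dy":-1,"dz":0,"wx":0,"wy":0,"wz":0,"claw":0},{"dx":0,"dy":0,"dz":0,"wx":0,"wy":0,"wz":0,"claw":0}]'
cat > topf.py <<'E'
from h import *
C=grab()
def face(f,img,z):
    lab=cv2.cvtColor(img,cv2.COLOR_BGR2LAB).astype(int); P=np.array([[a,b,0] for a,b in((-.03,-.057),(-.03,.057),(.03,.057),(.03,-.057))])
    g=lab[...,1]+lab[...,2]-256; m=((g>8)&(lab[...,0]>105)).astype(np.uint8); m=cv2.morphologyEx(m,cv2.MORPH_CLOSE,np.ones((5,5)))
    near=cv2.dilate((hullmask(f,T((.604,.045,z,.1),P*1.15))>0).astype(np.uint8),np.ones((3,3))); m=cv2.morphologyEx(m*near,cv2.MORPH_OPEN,np.ones((5,5))).astype(np.float32)
    def cost(q):
        h=hullmask(f,T((q[0],q[1],z,q[2]),P)); return 1-np.minimum(m,h).sum()/np.maximum(m,h).sum()
    x=np.array([.604,.045,.1]); r=minimize(cost,x,method="Nelder-Mead",options=dict(initial_simplex=np.vstack([x]+[x+d for d in np.diag([.006,.006,.08])]),xatol=1e-4,fatol=1e-5))
    return np.round(r.x,4),round(r.fun,3)
for n in C: print(n,"4th (earlier)",face(C[n],cv2.imread(f"pics/raw_{n}.png"),.124),"5th now",face(C[n],C[n]["frame"],.150))
E
python3 topf.py; python3 pile.py 5
```

```text
clock: 68.08
position: [0.5412, -0.1369, 0.2078]
tool_rot: [3.141, -0.0, 1.672]
force: [0.8, -0.5, -0.4]
grip_width: 0.0855
finger_force: 0.0
clock: 68.58
position: [0.4896, -0.2861, 0.2075]
tool_rot: [-3.141, 0.001, 1.667]
force: [-0.2, 0.6, -0.1]
grip_width: 0.0126
finger_force: 0.0
scene 4th (earlier) (array([0.602 , 0.0498, 0.0737]), np.float64(0.114)) 5th now (array([0.6018, 0.0515, 0.1101]), np.float64(0.139))
top 4th (earlier) (array([0.6001, 0.0421, 0.0447]), np.float64(0.105)) 5th now (array([0.6017, 0.0422, 0.0707]), np.float64(0.099))
('scene', 'top') [0.6062 0.0442 0.1373] 0.429
('top',) [0.6056 0.0439 0.0905] 0.111
('scene',) [0.6063 0.044  0.2053] 0.311
```

```bash
cat > lev.py <<'E'
from h import *
C=grab(); p=np.array([.6043,.0451,0,.1005])
px={}
for n in C:
    hsv=cv2.cvtColor(C[n]["frame"],cv2.COLOR_BGR2HSV); m=(((hsv[...,0]<6)|(hsv[...,0]>174))&(hsv[...,1]>170)&(hsv[...,2]>110))
    box=np.zeros_like(m); c=proj(C[n],T(p,[-.08,.155,.07]))[0].astype(int); box[c[1]-32:c[1]+32,c[0]-32:c[0]+32]=1
    v,u=np.nonzero(m&box); px[n]=(u,v); print(n,len(u),u.min(),u.max(),v.min(),v.max())
def model(th,l):
    piv=np.array([-np.cos(th),-np.sin(th)])*.062+[0,.155]; a=th+l; post=piv-np.array([np.cos(a),np.sin(a)])*.032
    t=np.linspace(0,1,20)[:,None]
    bar=np.c_[piv+(post-piv)*t,np.full(20,.064)]; up=np.c_[np.repeat(post[None],10,0),np.linspace(.062,.084,10)]
    return np.vstack([bar,up]),post
best=[]
for th in np.arange(-.60,-.34,.02):
    for l in (-.42,0,.42):
        P,post=model(th,l); c=0
        for n in C:
            q=proj(C[n],T(p,P)); d=np.hypot(px[n][0][:,None]-q[:,0],px[n][1][:,None]-q[:,1]); c+=d.min(1).mean()+d.min(0).mean()
        best.append((round(c,2),round(th,2),l,T(p,[*post,.07])[0].round(4).tolist()))
print(*sorted(best)[:5],sep="\n")
for n in C:
    for d in optics.masks_of("grip_center",n)[:1]: print(n,d["p"],d["rect"])
    print(n,[proj(C[n],T(p,[-.15*np.cos(t),.155-.15*np.sin(t),.11]))[0].round(1).tolist() for t in (-.52,-.47,-.42)])
E
python3 lev.py
```

```text
scene 96 222 238 333 350
top 44 211 214 269 284
(np.float64(3.65), np.float64(-0.5), 0.42, [0.4996, 0.2228, 0.07])
(np.float64(3.72), np.float64(-0.48), 0.42, [0.4992, 0.221, 0.07])
(np.float64(3.89), np.float64(-0.46), 0.42, [0.4988, 0.2192, 0.07])
(np.float64(4.51), np.float64(-0.52), 0.42, [0.5001, 0.2246, 0.07])
(np.float64(5.04), np.float64(-0.44), 0.42, [0.4984, 0.2174, 0.07])
scene 0.78 [205.2, 301.8, 38.0, 89.4]
scene [[228.9, 365.7], [233.6, 364.5], [238.2, 363.1]]
top 0.68 [191.8, 238.2, 43.5, 73.8]
top [[191.3, 303.7], [194.2, 304.8], [197.2, 305.8]]
```

```bash
python3 -c "
from h import *
go(.4864,.1894,.2,-.38)"
```

```text
total [47.03  4.3   0.75] wz -1.09 rows 9 each [5.23 0.48 0.08]
```

```bash
python3 -m handwheel '[{"dx":5.9,"dy":0.5,"dz":0,"wx":0,"wy":0,"wz":0,"claw":0},{"dx":5.9,"dy":0.5,"dz":0,"wx":0,"wy":0,"wz":0,"claw":0},{"dx":5.9,"dy":0.5,"dz":0,"wx":0,"wy":0,"wz":0,"claw":0},{"dx":5.9,"dy":0.5,"dz":0,"wx":0,"wy":0,"wz":0,"claw":0},{"dx":5.9,"dy":0.5,"dz":0,"wx":0,"wy":0,"wz":0,"claw":0},{"dx":5.9,"dy":0.6,"dz":0,"wx":0,"wy":0,"wz":0,"claw":0},{"dx":5.8,"dy":0.6,"dz":0,"wx":0,"wy":0,"wz":0,"claw":0},{"dx":5.8,"dy":0.6,"dz":0,"wx":0,"wy":0,"wz":0,"claw":0}]'
python3 -m handwheel '[{"dx":0,"dy":0,"dz":0,"wx":0,"wy":0,"wz":-0.18,"claw":0},{"dx":0,"dy":0,"dz":0,"wx":0,"wy":0,"wz":-0.18,"claw":0},{"dx":0,"dy":0,"dz":0,"wx":0,"wy":0,"wz":-0.18,"claw":0},{"dx":0,"dy":0,"dz":0,"wx":0,"wy":0,"wz":-0.18,"claw":0},{"dx":0,"dy":0,"dz":0,"wx":0,"wy":0,"wz":-0.18,"claw":0},{"dx":0,"dy":0,"dz":0,"wx":0,"wy":0,"wz":-0.18,"claw":0},{"dx":0,"dy":0,"dz":0,"wx":0,"wy":0,"wz":0,"claw":0},{"dx":0,"dy":0,"dz":0,"wx":0,"wy":0,"wz":0,"claw":0}]'
python3 -c "
from h import *
go(.4864,.1894,.072,-.38)"
```

```text
clock: 69.97
position: [0.4863, 0.1907, 0.2077]
tool_rot: [3.141, -0.0, 1.671]
force: [0.6, -1.1, 0.7]
grip_width: -0.0001
finger_force: 0.0
clock: 70.97
position: [0.4866, 0.1885, 0.2075]
tool_rot: [3.142, -0.0, 2.747]
force: [0.0, 0.1, 0.1]
grip_width: -0.0001
finger_force: 0.0
total [ 0.05  0.08 13.55] wz -0.015 rows 3 each [0.02 0.03 4.52]
```

```bash
python3 -m handwheel '[{"dx":0,"dy":0,"dz":5,"wx":0,"wy":0,"wz":-0.015,"claw":0},{"dx":0,"dy":0,"dz":4.5,"wx":0,"wy":0,"wz":0,"claw":0},{"dx":0,"dy":0,"dz":4,"wx":0,"wy":0,"wz":0,"claw":0},{"dx":0,"dy":0,"dz":0,"wx":0,"wy":0,"wz":0,"claw":0}]'
python3 -m handwheel '[{"dx":0,"dy":0.7,"dz":0,"wx":0,"wy":0,"wz":0,"claw":0},{"dx":0,"dy":0.7,"dz":0,"wx":0,"wy":0,"wz":0,"claw":0},{"dx":0,"dy":0.7,"dz":0,"wx":0,"wy":0,"wz":0,"claw":0},{"dx":0,"dy":0.6,"dz":0,"wx":0,"wy":0,"wz":0,"claw":0},{"dx":0,"dy":0.4,"dz":0,"wx":0,"wy":0,"wz":0,"claw":0},{"dx":0,"dy":0,"dz":0,"wx":0,"wy":0,"wz":0,"claw":0}]'
python3 -m handwheel '[{"dx":0,"dy":0.5,"dz":0,"wx":0,"wy":0,"wz":0,"claw":0},{"dx":0,"dy":0,"dz":0,"wx":0,"wy":0,"wz":0,"claw":0}]'
python3 -m handwheel '[{"dx":0,"dy":0.3,"dz":0,"wx":0,"wy":0,"wz":0,"claw":0},{"dx":0,"dy":0,"dz":0,"wx":0,"wy":0,"wz":0,"claw":0}]'
```

```text
clock: 71.47
position: [0.4852, 0.188, 0.0706]
tool_rot: [-3.138, -0.003, 2.764]
force: [0.3, 0.6, 0.4]
grip_width: -0.0001
finger_force: 0.0
clock: 72.22
position: [0.4982, 0.2175, 0.0725]
tool_rot: [3.141, 0.0, 2.766]
force: [-0.8, -0.2, 1.0]
grip_width: -0.0003
finger_force: 0.1
clock: 72.47
position: [0.5001, 0.2221, 0.0725]
tool_rot: [3.141, 0.0, 2.766]
force: [-0.4, -0.6, -0.5]
grip_width: 0.0
finger_force: 0.1
clock: 72.72
position: [0.5011, 0.2248, 0.0725]
tool_rot: [3.141, 0.0, 2.766]
force: [1.0, -1.4, -0.0]
grip_width: 0.0001
finger_force: 0.5
```

```bash
for i in 0; do python3 -m handwheel '[{"dx":0,"dy":0.2,"dz":0,"wx":0,"wy":0,"wz":0,"claw":0},{"dx":0,"dy":0,"dz":0,"wx":0,"wy":0,"wz":0,"claw":0}]'|sed -n '2p;4p'; done
python3 -m handwheel '[{"dx":0,"dy":0.2,"dz":0,"wx":0,"wy":0,"wz":0,"claw":0},{"dx":0,"dy":0,"dz":0,"wx":0,"wy":0,"wz":0,"claw":0}]'|sed -n '2p;4p'
python3 lev.py | head -4
```

```text
position: [0.5018, 0.2265, 0.0725]
force: [0.1, -1.8, 0.5]
position: [0.5025, 0.2285, 0.0725]
force: [0.0, -2.6, 0.7]
scene 34 218 223 344 354
top 19 210 215 269 273
(np.float64(12.62), np.float64(-0.5), -0.42, [0.5098, 0.2468, 0.07])
(np.float64(12.94), np.float64(-0.48), -0.42, [0.5089, 0.2452, 0.07])
```

```bash
python3 -m handwheel '[{"dx":0,"dy":0.15,"dz":0,"wx":0,"wy":0,"wz":0,"claw":0},{"dx":0,"dy":0,"dz":0,"wx":0,"wy":0,"wz":0,"claw":0}]'|sed -n '2p;4p'
python3 -m handwheel '[{"dx":0,"dy":0.15,"dz":0,"wx":0,"wy":0,"wz":0,"claw":0},{"dx":0,"dy":0,"dz":0,"wx":0,"wy":0,"wz":0,"claw":0}]'|sed -n '2p;4p'
```

```text
position: [0.503, 0.2296, 0.0724]
force: [0.6, -4.5, 1.3]
position: [0.5036, 0.2311, 0.0725]
force: [0.7, -4.6, 1.0]
```

```bash
python3 -m handwheel '[{"dx":0,"dy":-0.8,"dz":0,"wx":0,"wy":0,"wz":0,"claw":0},{"dx":0,"dy":-0.5,"dz":-4,"wx":0,"wy":0,"wz":0,"claw":0},{"dx":0,"dy":0,"dz":-5,"wx":0,"wy":0,"wz":0,"claw":0},{"dx":0,"dy":-2,"dz":-5,"wx":0,"wy":0,"wz":0,"claw":0},{"dx":2,"dy":-6,"dz":0,"wx":0,"wy":0,"wz":0,"claw":0},{"dx":2,"dy":-6,"dz":0,"wx":0,"wy":0,"wz":0,"claw":0},{"dx":0,"dy":-6,"dz":0,"wx":0,"wy":0,"wz":0,"claw":0},{"dx":0,"dy":-6,"dz":0,"wx":0,"wy":0,"wz":0,"claw":0}]'|sed -n 2p
python3 -m handwheel '[{"dx":0,"dy":-6,"dz":0,"wx":0,"wy":0,"wz":0,"claw":0},{"dx":0,"dy":-6,"dz":0,"wx":0,"wy":0,"wz":0,"claw":0},{"dx":0,"dy":-6,"dz":0,"wx":0,"wy":0,"wz":0,"claw":0},{"dx":0,"dy":0,"dz":0,"wx":0,"wy":0,"wz":0,"claw":0},{"dx":0,"dy":0,"dz":0,"wx":0,"wy":0,"wz":0,"claw":0}]'|sed -n 2p
python3 lev.py; python3 jaw.py; python3 topf.py; python3 pile.py 5
```

```text
position: [0.3659, -0.0083, 0.2127]
position: [0.301, -0.174, 0.2125]
scene 90 216 229 333 354
top 51 199 214 269 281
(np.float64(3.86), np.float64(-0.52), -0.42, [0.5108, 0.2484, 0.07])
(np.float64(4.03), np.float64(-0.54), -0.42, [0.5118, 0.2499, 0.07])
(np.float64(4.24), np.float64(-0.5), -0.42, [0.5098, 0.2468, 0.07])
(np.float64(4.85), np.float64(-0.48), -0.42, [0.5089, 0.2452, 0.07])
(np.float64(5.07), np.float64(-0.56), -0.42, [0.5128, 0.2515, 0.07])
scene 0.94 [204.8, 301.2, 38.0, 89.1]
scene [[228.9, 365.7], [233.6, 364.5], [238.2, 363.1]]
top 0.63 [190.3, 240.4, 41.9, 66.9]
top [[191.3, 303.7], [194.2, 304.8], [197.2, 305.8]]
steel -50.0 80.00000000000011
steel 63.0000000000001 80.00000000000011
scene 4th (earlier) (array([0.602 , 0.0498, 0.0737]), np.float64(0.114)) 5th now (array([0.6018, 0.0521, 0.126 ]), np.float64(0.14))
top 4th (earlier) (array([0.6001, 0.0421, 0.0447]), np.float64(0.105)) 5th now (array([0.6019, 0.0424, 0.0737]), np.float64(0.098))
('scene', 'top') [0.6057 0.0445 0.1145] 0.395
('top',) [0.605  0.0433 0.0894] 0.114
('scene',) [0.6051 0.0447 0.1725] 0.277
```

```bash
sed -e 's/np.arange(-.60,-.34,.02)/(-.52,-.5,-.48)/' -e 's/for l in (-.42,0,.42)/for l in np.arange(-.6,-.1,.04).round(2)/' lev.py > lev2.py; python3 lev2.py | sed -n 3,8p
python3 - <<'E'
from h import *
C=grab()
for k in ("mug","bust"):
    for n in C:
        for d in optics.masks_of(k,n)[:1]: print(k,n,d["rect"])
E
```

```text
(np.float64(3.82), -0.52, np.float64(-0.44), [0.5112, 0.2488, 0.07])
(np.float64(3.83), -0.5, np.float64(-0.52), [0.5122, 0.2489, 0.07])
(np.float64(3.87), -0.5, np.float64(-0.48), [0.5112, 0.2481, 0.07])
(np.float64(3.91), -0.52, np.float64(-0.48), [0.5122, 0.2496, 0.07])
(np.float64(3.91), -0.52, np.float64(-0.4), [0.5103, 0.248, 0.07])
scene 0.2 [243.8, 284.5, 25.7, 22.8]
mug scene [204.5, 301.4, 35.8, 91.4]
mug top [374.5, 153.1, 42.8, 53.7]
bust scene [256.5, 113.8, 45.8, 104.8]
bust top [315.9, 131.7, 43.8, 55.3]
```

```bash
python3 -c "
from workcell import job_done
print(job_done())"
```

```text
the job is handed in; nothing more can be done
None
```

The job is handed in: the jaw is open to its stop, the lever is back at tightening, and all five blocks are piled mid-pad with edges flush to about 2 mm by camera; the fifth slid off behind the clamp once and was put back, and the mug and bust look unmoved.

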